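# File the floss boards between the chart albums

### The job

Put the floss boards away: take every plywood board off its hook and lift the cast resin board out of its mould, and slide each one, tapered edge down and tab up, into a gap of its own between two neighbouring albums in the rack, spreading the albums with it, until it stands upright on the rack's floor, about centred across the rack. One board to a gap, any gap, none at the ends of the row; leave the albums standing, do not let a board fall over, and leave the hoop, thimble and jar alone.

Things in the scene. Friction and masses are not known exactly. Their poses are not given: they have to be found in the camera images.
- rack: (Sizes in mm.) Plywood rack, open at the top, fixed; moved and turned from start to start. Origin under its centre on the table. Its y runs along the row of albums, x across it. Floor 8 thick, inner row 206 long (y) and 118 deep (x); end walls 70 high, lips at front and back 20 high.
- album0_c (a point): Closed chart album with smooth coated covers, standing in the rack, 110 (its x) by 30 thick (its y) by 100 high, top edges rounded by 6; about 0.26 kg, loose: it slides and leans a little when pushed. This point is its centre, 50 up. Albums 0 to 4 stand in this order along the rack's +y, this one is first, at first with gaps of 6 to 9 between them.
- album1_c (a point): Closed chart album with smooth coated covers, standing in the rack, 110 (its x) by 30 thick (its y) by 100 high, top edges rounded by 6; about 0.26 kg, loose: it slides and leans a little when pushed. This point is its centre, 50 up. Albums 0 to 4 stand in this order along the rack's +y, at first with gaps of 6 to 9 between them.
- album2_c (a point): Closed chart album with smooth coated covers, standing in the rack, 110 (its x) by 30 thick (its y) by 100 high, top edges rounded by 6; about 0.26 kg, loose: it slides and leans a little when pushed. This point is its centre, 50 up. Albums 0 to 4 stand in this order along the rack's +y, at first with gaps of 6 to 9 between them.
- album3_c (a point): Closed chart album with smooth coated covers, standing in the rack, 110 (its x) by 30 thick (its y) by 100 high, top edges rounded by 6; about 0.26 kg, loose: it slides and leans a little when pushed. This point is its centre, 50 up. Albums 0 to 4 stand in this order along the rack's +y, at first with gaps of 6 to 9 between them.
- album4_c (a point): Closed chart album with smooth coated covers, standing in the rack, 110 (its x) by 30 thick (its y) by 100 high, top edges rounded by 6; about 0.26 kg, loose: it slides and leans a little when pushed. This point is its centre, 50 up. Albums 0 to 4 stand in this order along the rack's +y, this one is last, at first with gaps of 6 to 9 between them.
- board0_c (a point): Plywood floss board hanging on stand0 (may be absent), 70 g, 150 high: plate 74 wide (y), 10 thick (x), 100 high, its lowest 16 tapering to a 4 thick edge; above it in mid-width a tab to grip, 30 (y) by 10 (x) by 50 high. Point: centre, 75 over the lower edge; z up. Hole 26 wide, 55 to 87 over the lower edge; its top rests on the hook's bar, which runs along x; lower edge then 15 over the table.
- board1_c (a point): Plywood floss board hanging on stand1 (may be absent), 70 g, 150 high: plate 74 wide (y), 10 thick (x), 100 high, its lowest 16 tapering to a 4 thick edge; above it in mid-width a tab to grip, 30 (y) by 10 (x) by 50 high. Point: centre, 75 over the lower edge; z up. Hole 26 wide, 55 to 87 over the lower edge; its top rests on the hook's bar, which runs along x; lower edge then 15 over the table.
- board2_c (a point): Plywood floss board hanging on stand2 (may be absent), 70 g, 150 high: plate 74 wide (y), 10 thick (x), 100 high, its lowest 16 tapering to a 4 thick edge; above it in mid-width a tab to grip, 30 (y) by 10 (x) by 50 high. Point: centre, 75 over the lower edge; z up. Hole 26 wide, 55 to 87 over the lower edge; its top rests on the hook's bar, which runs along x; lower edge then 15 over the table.
- stand0: Fixed hook stand: base 90 by 80 by 10, steel post (radius 6, at its x = +12, ends at 102 height) with a bar (radius 4, axis 98 up) that runs from the post towards the stand's -x to x = -28 and ends in a tip at x = -38 turned up by 8. A board comes off when raised 10 to 22, then drawn 45 to the stand's -x. Origin on the table, 12 before the post.
- stand1: Fixed hook stand: base 90 by 80 by 10, steel post (radius 6, at its x = +12, ends at 102 height) with a bar (radius 4, axis 98 up) that runs from the post towards the stand's -x to x = -28 and ends in a tip at x = -38 turned up by 8. A board comes off when raised 10 to 22, then drawn 45 to the stand's -x. Origin on the table, 12 before the post.
- stand2: Fixed hook stand: base 90 by 80 by 10, steel post (radius 6, at its x = +12, ends at 102 height) with a bar (radius 4, axis 98 up) that runs from the post towards the stand's -x to x = -28 and ends in a tip at x = -38 turned up by 8. A board comes off when raised 10 to 22, then drawn 45 to the stand's -x. Origin on the table, 12 before the post.
- cast_c (a point): Board cast in white resin with a wooden tab, no hole, 100 g, standing in the mould, 150 high: plate 74 wide (y), 10 thick (x), 100 high, its lowest 16 tapering to a 4 thick edge; above it in mid-width a tab to grip, 30 (y) by 10 (x) by 50 high. Point: centre, 75 over the lower edge; z up. In the mould its plate is sunk all but the top 4; the tab stands out.
- mould: Grey open silicone mould, a loose block 42 (x) by 108 (y) by 104 high on a foot plate 60 by 110 by 8, 0.9 kg, standing on the table; cavity 14 (x) by 80 (y), 96 deep, floor 8 up. Origin under its centre; its axes are the cast board's at the start. It may get pushed aside.
- hoop: Embroidery hoop lying on the table, 140 across and 12 high; bystander. Origin under its centre.
- thimble: Steel thimble, 18 across, 20 high; bystander. Origin under its centre.
- jar: Glass jar with a wooden cap, 60 across, 70 high; bystander. Origin under its centre.
There are look-alikes about, which are no part of the job. Leave any orange or purple look-alike of the part that bears album3_c alone.

How it is judged:
By the outcome, as a careful person would: the job done as asked, in the order asked, and still so for the second after the job is handed in, with the robot touching nothing.
Of board0, board1, board2 only 2 to 3 are there at a start; the rules pass over those that are not, and their reading is None.
At some moment in a run one of mould may be knocked a few centimetres aside while the robot is not near it.
It also fails if it takes over 210 s, if anything falls off the work surface, if the arm or the gripper's body presses on something with over 40 N, if the wrist force passes 120 N, or if a joint passes its speed limit or range.

### The arm

A 6-joint arm with a two-finger parallel gripper is mounted at the origin on the work surface. World frame = base frame: x ahead of the robot, y to its left, z up, the work surface at z = 0. Lengths are in mm, angles in rad, forces in N, time in s.
With the tool pointing down it reaches from about 350 to 975 mm from the base axis. Payload 7.1 kg.
Tool frame: the origin (TCP) lies at the very end of the fingers, on their centre line; the grasp point (between the pads) lies 19 mm behind it; y points along the fingers, x is the direction in which the jaws open and shut, and the axes are right-handed (so a half turn about y gives the same grasp; the last joint's range is limited). The gripper opens to 88 mm and grips with 3 to 60 N. Pads are 20 mm wide; open, the fingers measure 115 mm over their backs; the gripper's body (75 mm by 178 mm) begins 61 mm behind the grasp point.
Start: joints at [1.196, 0.423, 1.63, -0, 1.089, -0.019], TCP at [217.681, 585.85, 222.675] pointing down, gripper open.
Joint ranges: [-3, 3], [-0.9, 2.11], [0.09, 2.58], [-1.31, 4.45], [0.11, 2.69], [-2.54, 2.54]. Speed limits (rad/s): [2.39, 2.39, 3.01, 3.14, 3.14, 3.14].

### API

Orientations are given as a rotation vector (axis times angle).
In Python, from workcell import ctrl gives the robot as it stands. The module is installed in compiled form; this text tells all that it offers.
- The arm moves only by the tool jog_arm, never from a script. Its argument "steps" is a list of rows, each an object with "turn": the turn, a rotation vector about the world's x, y, z scaled (see below), a list of three; "dp": the shift along the world's x, y, z scaled (see below), a list of three; "claw": the opening, from 0 (shut) to 1 (fully open). In form: [{"turn": [wx, wy, wz], "dp": [x, y, z], "claw": claw}, ...]. A call has 1 to 12 rows; each row is the pose to reach, as a shift and turn from the pose measured when the call began, turning the shorter way round; what a row does not reach only later rows make up. The controller multiplies each number of a shift by 80 mm and each number of a turn by pi rad. A row lasts 1/12 s, in which the tool goes at most 41.7 mm and 7.16 degrees, less where a joint would pass 70% of its speed; a pose out of reach is approached as far as the arm can. A call with a number of a shift or a turn outside -1 to 1 is refused whole. A call with a gripper value outside its range is refused whole. The fingers move at their own pace and stop on an object; the grip force is fixed at half the most. Time passes only in rows, so rows that repeat a pose let the fingers close. It gives the time, the measured TCP pose, the force and the opening at its end, in the units of the state.
- ctrl.get_obs(): the state, without advancing time (a new reading comes with each control period).
- ctrl.get_image(name): name is "scene" or "top" or "wrist"; returns a dict with "img" (400x640x3 uint8, red, green, blue), "range_z" (400x640 float32, mm along the optical axis (not along the pixel's ray), 0 where there is no reading), "fovy" (degrees; the focal length in pixels is half the picture's height over the tangent of half this angle, whatever the lens; pixels are square), "cx", "cy" (the principal point, pixels), "camera_from_world" (4x4, takes a point from world to camera coordinates); the wrist camera has in their place "hand_eye" (4x4, takes a point from camera to tool coordinates, whose origin is the TCP and whose axes are the tool frame's). Camera axes: x right, y down, z forward; pixel columns grow to the right and rows downward; lengths in mm; the calibration is good to about 2 mm. The wrist camera is an equidistant fisheye: a pixel r from the principal point sees the ray r / f radians off the axis. A picture is of the moment at which its call begins: read the wrist's pose just before it.
- ctrl.close_job(): hands the job in, once; it reports no verdict.
The state is a dict: "t": time; "qpos": joint angles; "qvel": joint speeds; "joint_torque": joint torques, N m; "ee_pos": TCP position; "orientation": TCP orientation; "ft_force": force on the tool from outside, world axes, zero at the start; "moment": the same for the moment, N m; "width": finger opening in mm.
Only numpy, scipy, OpenCV 4.12 (cv2) and the standard library are available. Lean on these libraries where they do the work, as an engineer would, in place of code of your own. Each camera call takes 0.05 s, during which the arm holds its last target.

## Working session

There is one attempt and no reset: what is moved stays moved. The work goes in short steps, Python scripts to look and compute and a tool call to move; the robot and the scene stay as the last step left them, time stands still between calls to the robot, and variables do not carry over. Pictures are saved under pics/ and viewed, and the job is handed in when it is done.

Besides the shell and the picture viewer there is one more tool, called after "Emit:" as name([rows], argument=value, ...), one row to a line, values as JSON. jog_arm: Moves the arm, as the interface text tells. Its arguments: {"type":"object","properties":{"steps":{"type":"array","items":{"type":"object","properties":{"turn":{"type":"array","items":{"type":"number"}},"dp":{"type":"array","items":{"type":"number"}},"claw":{"type":"number"}}}}},"required":["steps"]}

```bash
mkdir -p pics
cat > h.py <<'E'
import numpy as np, cv2
from scipy.spatial.transform import Rotation as R
from workcell import ctrl
def cloud(d):
    h,w=d['range_z'].shape; f=h/2/np.tan(np.radians(d['fovy'])/2)
    v,u=np.mgrid[0:h,0:w]; z=d['range_z'].astype(float)
    P=np.stack([(u-d['cx'])/f*z,(v-d['cy'])/f*z,z],-1)
    T=np.linalg.inv(d['camera_from_world'])
    W=P@T[:3,:3].T+T[:3,3]; W[z==0]=np.nan
    return W
def save(n,img,crop=None,s=1):
    if crop: img=img[crop[1]:crop[3],crop[0]:crop[2]]
    img=cv2.resize(img,None,fx=s,fy=s,interpolation=cv2.INTER_CUBIC)
    cv2.imwrite('pics/'+n+'.png',img[:,:,::-1])
def grab(n,name):
    d=ctrl.get_image(name); np.save(n+'_'+name+'.npy',d,allow_pickle=True); save(n+'_'+name,d['img']); return d
def load(n): return np.load(n+'.npy',allow_pickle=True).item()
E
python3 - <<'E'
from h import *
for n in ['scene','top','wrist']:
    d=grab('a',n); print(n,{k:v for k,v in d.items() if k not in('img','range_z')})
print(ctrl.get_obs())
E
```

```text
scene {'fovy': 51.20239637580523, 'cx': 315.37181259511465, 'cy': 199.09172349064494, 'camera_from_world': array([[-3.25334034e-01,  9.45385314e-01,  2.01090485e-02,
         1.00287829e+02],
       [ 6.19681097e-01,  2.29216525e-01, -7.50636478e-01,
        -2.93938610e+02],
       [-7.14250029e-01, -2.31746396e-01, -6.60409345e-01,
         1.44976320e+03],
       [ 0.00000000e+00,  0.00000000e+00,  0.00000000e+00,
         1.00000000e+00]])}
top {'fovy': 49.64428441961705, 'cx': 323.76008252975925, 'cy': 189.76049517972862, 'camera_from_world': array([[ 2.93064824e-02, -9.99570278e-01, -6.23250963e-04,
         4.82236086e+01],
       [-9.96902533e-01, -2.91827295e-02, -7.30322422e-02,
         5.77024905e+02],
       [ 7.29826705e-02,  2.76163858e-03, -9.97329385e-01,
         1.18145441e+03],
       [ 0.00000000e+00,  0.00000000e+00,  0.00000000e+00,
         1.00000000e+00]])}
wrist {'fovy': 65.70646984690485, 'cx': 322.21496312563033, 'cy': 197.83067141340416, 'hand_eye': array([[ 9.99999946e-01,  1.89070619e-04, -2.68771095e-04,
        -2.48803552e-01],
       [ 3.12401355e-
[... 179 characters left out ...]
000000e+00,  0.00000000e+00,
         1.00000000e+00]])}
{'t': 0.15, 'qpos': array([ 1.19599834e+00,  4.23714730e-01,  1.63050737e+00,  1.30579909e-05,
        1.08864656e+00, -1.90090608e-02]), 'qvel': array([-0.0009092 , -0.00132946, -0.00132918,  0.00063058,  0.0002016 ,
        0.00058593]), 'joint_torque': array([ 3.37950341e-04, -5.44982243e+01, -2.73918557e+01,  6.43594097e-02,
        2.04127474e-02, -4.46255922e-05]), 'ee_pos': array([217.51847023, 585.44472736, 222.05220444]), 'orientation': array([-1.35748979, -0.94245018,  0.94421479]), 'ft_force': array([ 0.66712966, -0.00580796,  0.35374874]), 'moment': array([ 0.01211415, -0.04375258, -0.05710834]), 'width': 87.59504270874882}
```

View pics/a_scene.png

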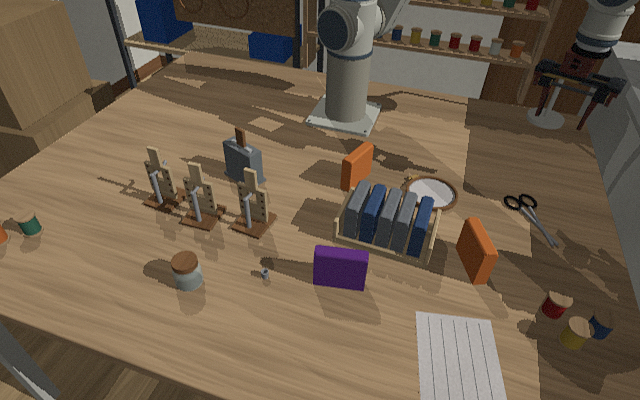

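View pics/a_top.png

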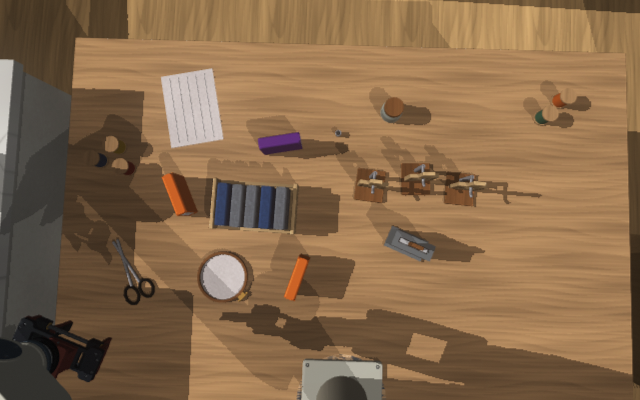

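Run:
```python
from h import *
d=load('a_top'); W=cloud(d); z=W[...,2]
im=np.clip(np.nan_to_num(z)/170*255,0,255).astype(np.uint8)
cv2.imwrite('pics/a_topz.png',cv2.applyColorMap(im,cv2.COLORMAP_JET))
o=ctrl.get_obs();print(R.from_rotvec(o['orientation']).as_matrix().round(3))
```

```text
[[ 0.348 -0.    -0.937]
 [ 0.937 -0.001  0.348]
 [-0.001 -1.     0.   ]]
```

View pics/a_topz.png

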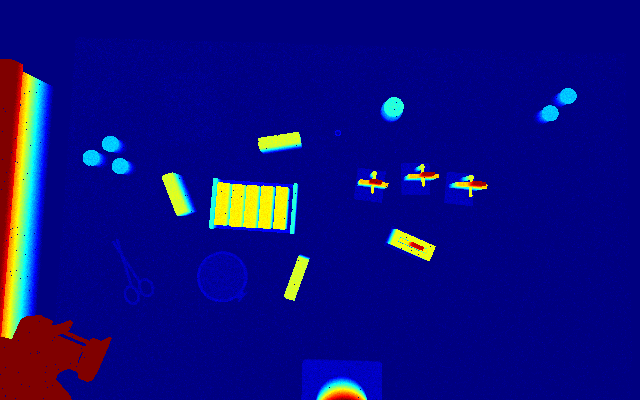

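The top view shows the rack at about (253,206) with 5 albums inside it. There are three stands with boards at (372,184), (421,176) and (466,187), and the mould is at (410,244). The loose orange blocks at (177,194) and (296,278) and the purple one at (280,143) are the look-alikes. Next I'll measure.

Run:
```python
from h import *
d=load('a_top'); W=cloud(d); z=W[...,2]
save('t1',d['img'],(190,160,310,250),6)
save('t2',d['img'],(340,140,500,280),5)
def rect(mask,lab):
    n,l,s,c=cv2.connectedComponentsWithStats(mask.astype(np.uint8))
    for i in range(1,n):
        if s[i,4]<12: continue
        p=W[l==i]; r=cv2.minAreaRect(p[:,:2].astype(np.float32))
        print(lab,'px',c[i].round(),'n',s[i,4],'z',np.median(p[:,2]).round(1),'c',np.round(r[0],1),'sz',np.round(r[1],1),'ang',round(r[2],1))
ok=np.isfinite(z); u=np.arange(640)[None,:]; v=np.arange(400)[:,None]
roi=(u>130)&(u<520)&(v>80)&(v<310)
rect(ok&roi&(z>135)&(z<180),'tab')
rect(ok&roi&(z>95)&(z<118),'100ish')
rect(ok&roi&(z>62)&(z<85),'70ish')
print('table',np.nanmedian(z[300:310,450:500]))
```

```text
tab px [427. 174.] n 67 z 163.3 c [ 612.6 -190.3] sz [ 8.3 29.7] ang 0.2
tab px [375. 181.] n 65 z 163.5 c [590.5 -62.6] sz [30.8 10.3] ang 85.6
tab px [477. 183.] n 79 z 163.1 c [ 593.  -315.7] sz [31.5 10.5] ang 87.5
tab px [416. 246.] n 60 z 157.2 c [ 434.2 -167.7] sz [30.6  9.8] ang 67.8
100ish px [278. 140.] n 457 z 99.8 c [697.6 187.6] sz [ 30.3 109.9] ang 11.0
100ish px [422. 167.] n 28 z 100.8 c [ 634.3 -190.1] sz [20.6  9.9] ang 9.6
100ish px [374. 174.] n 30 z 100.6 c [613.3 -64.6] sz [11.1 18.6] ang 89.7
100ish px [174. 193.] n 474 z 99.9 c [548.9 455. ] sz [109.9  30.1] ang 24.3
100ish px [418. 178.] n 72 z 111.6 c [ 606.9 -176.4] sz [47.4 20.9] ang 58.4
100ish px [434. 176.] n 25 z 114.2 c [ 613.4 -213.1] sz [ 8.  29.2] ang 2.2
100ish px [471. 178.] n 27 z 100.6 c [ 611.6 -317.2] sz [16.4 10.6] ang 1.3
100ish px [364. 182.] n 43 z 114.3 c [593.3 -39.8] sz [28.6 10.8] ang 84.6
100ish px [221. 203.] n 521 z 107.7 c [526.7 328.6] sz [ 31.1 109.3] ang 87.3
100ish px [384. 184.] n 32 z 113.4 c [588.  -88.3] sz [22.1 10.1] ang 83.5
100ish px [465. 187.] n 84 z 109.1 c [ 586.7 
[... 1026 characters left out ...]
1
70ish px [213. 203.] n 221 z 69.3 c [528.2 360.6] sz [ 11.6 133.8] ang 87.6
70ish px [293. 208.] n 196 z 69.6 c [520.9 145. ] sz [ 10.4 133.5] ang 87.5
70ish px [459. 186.] n 26 z 69.3 c [ 590.9 -299.3] sz [42.4  9.1] ang 75.7
70ish px [229. 204.] n 77 z 74.7 c [526.9 314.1] sz [  2.  107.3] ang 87.8
70ish px [244. 206.] n 56 z 76.3 c [523.2 275.4] sz [  2.1 108.3] ang 87.5
70ish px [258. 207.] n 55 z 74.3 c [521.9 239. ] sz [  2.2 108.6] ang 88.0
70ish px [273. 199.] n 30 z 72.4 c [541.9 200. ] sz [ 1.1 67.4] ang 87.8
70ish px [271. 220.] n 16 z 75.9 c [486.1 202. ] sz [ 1.1 34.5] ang 86.8
70ish px [391. 236.] n 23 z 72.1 c [ 454.4 -117.4] sz [ 1.3 40.9] ang 67.4
table -0.8783395582202047
```

View pics/t1.png

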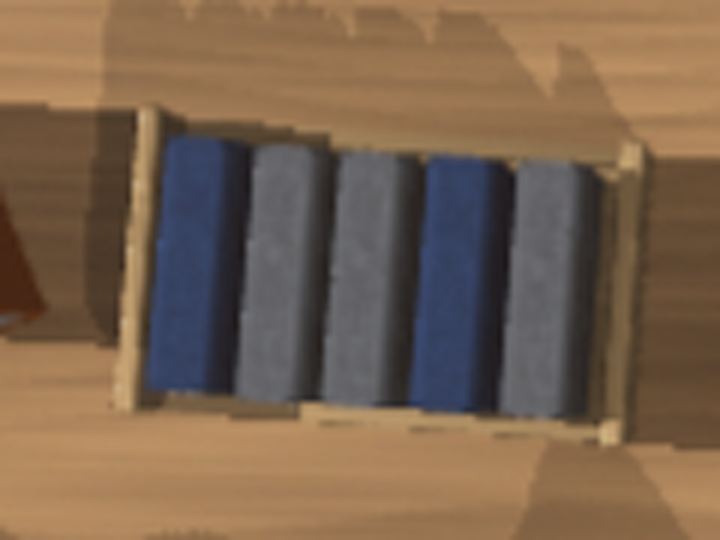

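View pics/t2.png

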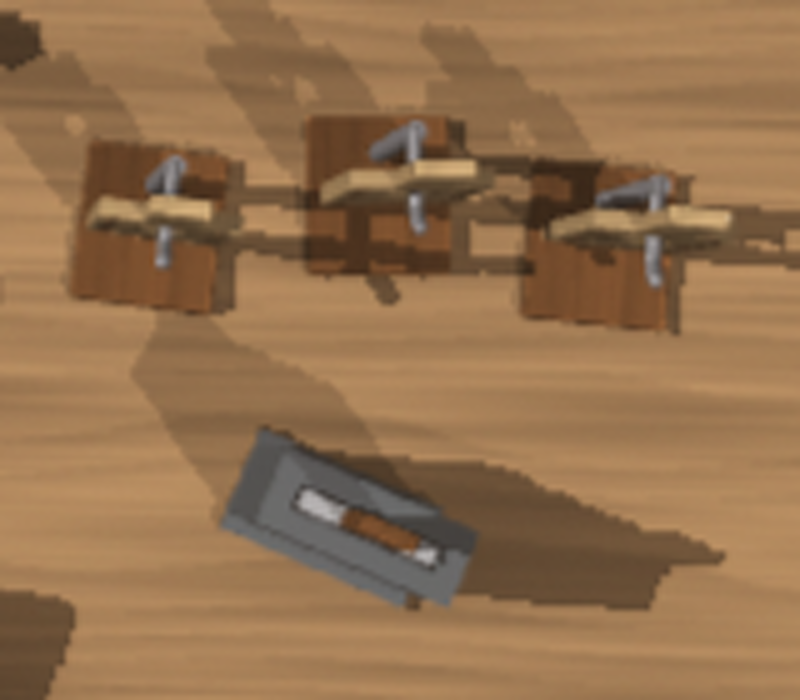

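Run:
```python
from h import *
d=load('a_top'); W=cloud(d); z=W[...,2]
for nm,(u0,u1,v0,v1) in dict(b0=(355,395,165,195),b1=(400,445,160,190),b2=(448,495,165,200)).items():
    w=W[v0:v1,u0:u1].reshape(-1,3); w=w[np.isfinite(w[:,2])]
    tab=w[(w[:,2]>155)]; pl=w[(w[:,2]>112)&(w[:,2]<118)]
    for l,p in (('tab',tab),('plate',pl)):
        c=cv2.fitLine(p[:,:2].astype(np.float32),cv2.DIST_HUBER,0,.01,.01).ravel()
        print(nm,l,len(p),'ang',np.degrees(np.arctan2(c[1],c[0]))%180,'x,y',p.mean(0).round(1),'yr',p[:,1].min().round(1),p[:,1].max().round(1))
# scene cam too
d=load('a_scene'); W=cloud(d); z=W[...,2]
m=(z>118)&(z<172)&(W[...,0]>380)&(W[...,0]<680)&(W[...,1]>-380)&(W[...,1]<0)
n,l,s,c=cv2.connectedComponentsWithStats(m.astype(np.uint8))
for i in range(1,n):
    if s[i,4]<40: continue
    p=W[l==i]; print(c[i].round(),s[i,4],p.min(0).round(1),p.max(0).round(1),'top',p[p[:,2]>p[:,2].max()-6].mean(0).round(1))
```

```text
b0 tab 51 ang 83.64098 x,y [590.3 -61.9 164.3] yr -78.1 -47.5
b0 plate 55 ang 84.59484 x,y [590.6 -60.8 114.6] yr -99.8 -27.4
b1 tab 50 ang 90.705956 x,y [ 612.6 -190.   164. ] yr -205.1 -176.5
b1 plate 58 ang 91.369415 x,y [ 611.7 -186.6  115.2] yr -227.7 -155.0
b2 tab 58 ang 88.312675 x,y [ 592.7 -314.9  163.5] yr -331.2 -300.1
b2 plate 49 ang 83.80547 x,y [ 592.6 -308.6  114.9] yr -351.9 -279.0
[240. 135.] 138 [ 424.6 -182.   118.4] [ 444.9 -151.7  157.9] top [ 435.6 -167.1  155.2]
[154. 156.] 208 [ 587.4 -332.4  118.2] [ 600.6 -299.1  164.9] top [ 594.1 -314.4  162.6]
[195. 171.] 228 [ 606.  -206.5  118.1] [ 620.2 -175.9  164.7] top [ 614.7 -190.5  162.3]
[250. 178.] 232 [583.9 -79.5 118.1] [597.8 -46.4 164.7] top [591.5 -61.1 162.3]
```

Emit:
jog_arm([
  {"dp": [0.5,-0.9,0],"turn": [0,0,-0.047],"claw": 0.6},
  {"dp": [0.5,-0.9,0],"turn": [0,0,-0.047],"claw": 0.6},
  {"dp": [0.5,-0.9,0],"turn": [0,0,-0.047],"claw": 0.6},
])

```text
t: 0.4
ee_pos: [258.9, 508.1, 221.1]
orientation: [-1.412, -0.825, 0.832]
ft_force: [0.3, -1.0, -0.3]
width: 71.3
```

Emit:
jog_arm([
  {"dp": [0.5,-0.9,0],"turn": [0,0,-0.047],"claw": 0.6},
  {"dp": [0.5,-0.9,0],"turn": [0,0,-0.047],"claw": 0.6},
  {"dp": [0.5,-0.9,0],"turn": [0,0,-0.047],"claw": 0.6},
])

```text
t: 0.65
ee_pos: [300.1, 431.4, 220.5]
orientation: [-1.458, -0.708, 0.718]
ft_force: [0.5, -0.2, -0.8]
width: 53.8
```

Emit:
jog_arm([
  {"dp": [0.52,-0.88,0],"turn": [0,0,-0.046],"claw": 0.5},
  {"dp": [0.52,-0.88,0],"turn": [0,0,-0.046],"claw": 0.5},
  {"dp": [0.52,-0.88,0],"turn": [0,0,-0.046],"claw": 0.5},
])

```text
t: 0.9
ee_pos: [343.3, 356.8, 220.2]
orientation: [-1.495, -0.592, 0.605]
ft_force: [0.0, 0.7, -0.4]
width: 44.2
```

Emit:
jog_arm([
  {"dp": [0.52,-0.88,0],"turn": [0,0,-0.046],"claw": 0.5},
  {"dp": [0.52,-0.88,0],"turn": [0,0,-0.046],"claw": 0.5},
  {"dp": [0.52,-0.88,0],"turn": [0,0,-0.046],"claw": 0.5},
])

```text
t: 1.15
ee_pos: [386.8, 282.8, 220.2]
orientation: [-1.525, -0.476, 0.49]
ft_force: [-0.9, 0.4, -0.5]
width: 44.0
```

Emit:
jog_arm([
  {"dp": [0.52,-0.88,0],"turn": [0,0,-0.046],"claw": 0.5},
  {"dp": [0.52,-0.88,0],"turn": [0,0,-0.046],"claw": 0.5},
  {"dp": [0.52,-0.88,0],"turn": [0,0,-0.046],"claw": 0.5},
])

```text
t: 1.4
ee_pos: [430.8, 209.1, 220.3]
orientation: [-1.549, -0.361, 0.374]
ft_force: [-0.1, 0.1, -0.5]
width: 44.0
```

Emit:
jog_arm([
  {"dp": [0.52,-0.88,0],"turn": [0,0,-0.046],"claw": 0.5},
  {"dp": [0.52,-0.88,0],"turn": [0,0,-0.046],"claw": 0.5},
  {"dp": [0.52,-0.88,0],"turn": [0,0,-0.046],"claw": 0.5},
])

```text
t: 1.65
ee_pos: [475.3, 135.7, 220.6]
orientation: [-1.566, -0.246, 0.257]
ft_force: [-0.2, -0.7, 0.4]
width: 43.6
```

Emit:
jog_arm([
  {"dp": [0.52,-0.88,0],"turn": [0,0,-0.046],"claw": 0.5},
  {"dp": [0.52,-0.88,0],"turn": [0,0,-0.046],"claw": 0.5},
  {"dp": [0.52,-0.88,0],"turn": [0,0,-0.046],"claw": 0.5},
])

```text
t: 1.9
ee_pos: [520.0, 62.4, 220.9]
orientation: [-1.576, -0.131, 0.14]
ft_force: [0.4, 0.2, 0.2]
width: 43.9
```

Emit:
jog_arm([
  {"dp": [0.52,-0.88,0],"turn": [0,0,-0.046],"claw": 0.5},
  {"dp": [0.52,-0.88,0],"turn": [0,0,-0.046],"claw": 0.5},
  {"dp": [0.52,-0.88,0],"turn": [0,0,-0.046],"claw": 0.5},
])

```text
t: 2.15
ee_pos: [565.0, -10.8, 221.2]
orientation: [-1.581, -0.018, 0.022]
ft_force: [-0.0, 0.3, -0.9]
width: 43.9
```

```bash
cat >> h.py <<'E'
def st():
    o=ctrl.get_obs(); M=R.from_rotvec(o['orientation']).as_matrix()
    yaw=np.degrees(np.arctan2(M[1,0],M[0,0])); p=o['ee_pos']
    print('t',round(o['t'],2),'tcp',p.round(1),'yaw',yaw.round(2),'down',M[:,1].round(3),'w',round(o['width'],1),'F',o['ft_force'].round(1),'q6',o['qpos'][5].round(2))
    return p,yaw,M
def to(x,y,z,yaw):
    p,a,M=st(); T=R.from_euler('z',yaw,degrees=True).as_matrix()@np.array([[1,0,0],[0,0,-1],[0,-1,0]]).T
    T=np.column_stack([[np.cos(np.radians(yaw)),np.sin(np.radians(yaw)),0],[0,0,-1],[-np.sin(np.radians(yaw)),np.cos(np.radians(yaw)),0]])
    if np.linalg.det(T)<0: T[:,2]*=-1
    rv=R.from_matrix(T@M.T).as_rotvec()/np.pi
    print('dp',((np.array([x,y,z])-p)/80).round(3),'turn',rv.round(4))
E
python3 - <<'E'
from h import *
to(590.5,-62.8,222,-5.8)
E
```

```text
t 2.15 tcp [565.  -10.8 221.2] yaw 1.46 down [-0.003 -0.01  -1.   ] w 43.9 F [-0.   0.3 -0.9] q6 -0.05
dp [ 0.319 -0.65   0.01 ] turn [ 0.0033 -0.0011 -0.0403]
```

Emit:
jog_arm([
  {"dp": [0.32,-0.65,0],"turn": [0.0033,-0.001,-0.04],"claw": 0.5},
  {"dp": [0.32,-0.65,0],"turn": [0.0033,-0.001,-0.04],"claw": 0.5},
  {"dp": [0.32,-0.65,0],"turn": [0.0033,-0.001,-0.04],"claw": 0.5},
  {"dp": [0.32,-0.65,0],"turn": [0.0033,-0.001,-0.04],"claw": 0.5},
])

```text
t: 2.48
ee_pos: [590.5, -61.9, 220.7]
orientation: [-1.569, 0.079, -0.077]
ft_force: [-0.8, 0.7, -0.2]
width: 43.8
```

Run:
```python
from h import *
to(590.5,-62.8,124,-5.8)
d=grab('b','wrist')
```

```text
t 2.48 tcp [590.5 -61.9 220.7] yaw -5.72 down [-0.001  0.001 -1.   ] w 43.8 F [-0.8  0.7 -0.2] q6 -0.03
dp [ 0.    -0.012 -1.209] turn [-0.0003 -0.0004 -0.0005]
```

View pics/b_wrist.png

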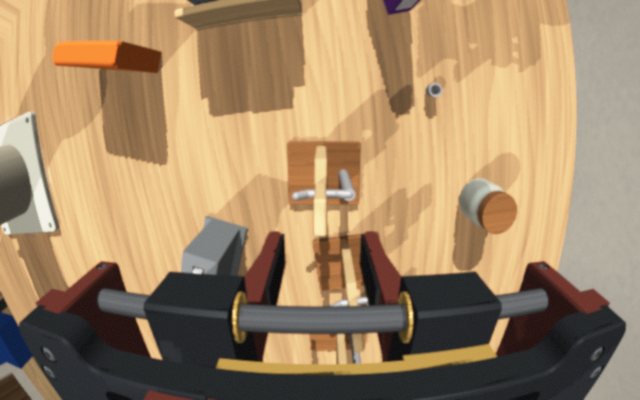

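The wrist view shows the board at column 320, centred between the fingers (cx 322). I'll descend and grip.

Emit:
jog_arm([
  {"dp": [0,-0.01,-0.4],"turn": [0,0,0],"claw": 0.5},
  {"dp": [0,-0.01,-0.8],"turn": [0,0,0],"claw": 0.5},
  {"dp": [0,-0.01,-0.8],"turn": [0,0,0],"claw": 0.5},
])

```text
t: 2.78
ee_pos: [585.5, -59.5, 151.6]
orientation: [-1.568, 0.085, -0.067]
ft_force: [-1.6, 0.1, -0.5]
width: 43.9
```

Emit:
jog_arm([
  {"dp": [0,0,-0.3],"turn": [0,0,0],"claw": 0.5},
  {"dp": [0,0,-0.4],"turn": [0,0,0],"claw": 0.5},
  {"dp": [0,0,-0.4],"turn": [0,0,0],"claw": 0.5},
  {"dp": [0,0,-0.4],"turn": [0,0,0],"claw": 0.0},
  {"dp": [0,0,-0.4],"turn": [0,0,0],"claw": 0.0},
  {"dp": [0,0,-0.4],"turn": [0,0,0],"claw": 0.0},
  {"dp": [0,0,-0.4],"turn": [0,0,0],"claw": 0.0},
  {"dp": [0,0,-0.4],"turn": [0,0,0],"claw": 0.0},
])

```text
t: 3.45
ee_pos: [586.1, -59.7, 120.6]
orientation: [-1.568, 0.084, -0.068]
ft_force: [0.4, 0.0, 0.9]
width: 14.0
```

Run:
```python
from h import *
st()
d=grab('c','scene'); save('c1',d['img'],(120,60,340,260),3.5)
```

```text
t 3.45 tcp [586.1 -59.7 120.6] yaw -5.53 down [-0.01   0.002 -1.   ] w 14.0 F [0.4 0.  0.9] q6 -0.03
```

View pics/c1.png

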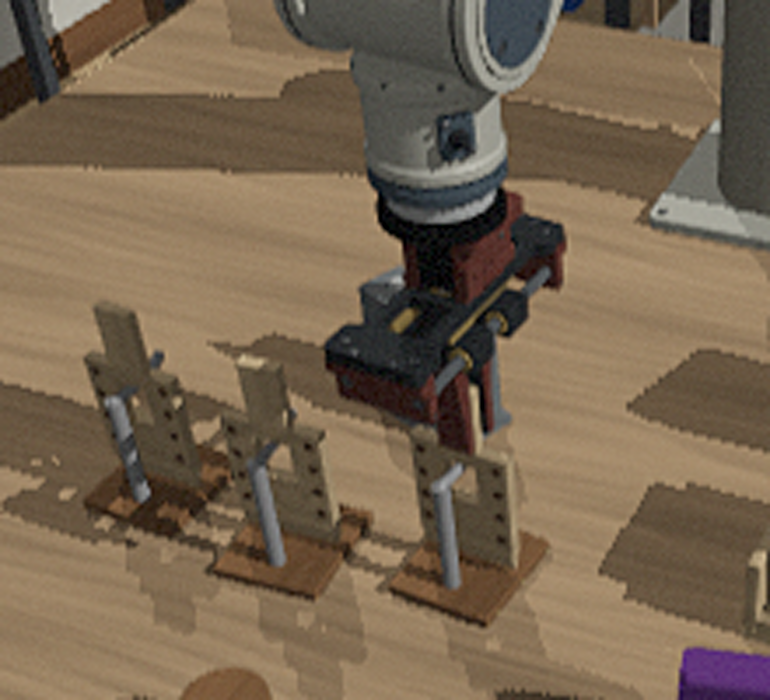

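Emit:
jog_arm([
  {"dp": [0,0,0.04],"turn": [0,0,0],"claw": 0.0},
  {"dp": [0,0,0.04],"turn": [0,0,0],"claw": 0.0},
  {"dp": [0,0,0.04],"turn": [0,0,0],"claw": 0.0},
  {"dp": [0,0,0.04],"turn": [0,0,0],"claw": 0.0},
])

```text
t: 3.83
ee_pos: [586.0, -59.7, 123.6]
orientation: [-1.568, 0.084, -0.068]
ft_force: [-0.3, 1.2, -1.4]
width: 10.2
```

Run:
```python
from h import *
st()
d=grab('d','wrist')
W=cloud(grab('d','scene')); z=W[...,2]
m=(z>60)&(z<118)&(abs(W[...,0]-588)<25)&(W[...,1]>-110)&(W[...,1]<-10)
p=W[m]; print(len(p),p.min(0).round(1),p.max(0).round(1))
c=cv2.fitLine(p[:,:2].astype(np.float32),cv2.DIST_HUBER,0,.01,.01).ravel(); print(np.degrees(np.arctan2(c[1],c[0])))
```

```text
t 3.83 tcp [586.  -59.7 123.6] yaw -5.53 down [-0.01   0.002 -1.   ] w 10.2 F [-0.3  1.2 -1.4] q6 -0.03
499 [ 566.3 -100.6   60.3] [612.  -24.3 117.8]
84.921555
```

View pics/d_wrist.png

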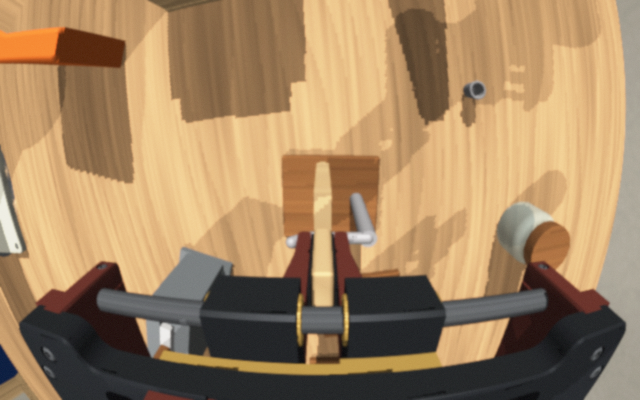

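Emit:
jog_arm([
  {"dp": [0,0,0.1],"turn": [0,0,0],"claw": 0.0},
  {"dp": [0,0,0.2],"turn": [0,0,0],"claw": 0.0},
  {"dp": [0,0,0.2],"turn": [0,-0.003,0],"claw": 0.0},
  {"dp": [0,0,0.2],"turn": [0,-0.003,0],"claw": 0.0},
])

```text
t: 4.27
ee_pos: [586.3, -59.7, 140.4]
orientation: [-1.567, 0.075, -0.077]
ft_force: [0.0, 0.1, -0.3]
width: 9.8
```

Run:
```python
from h import *
st()
```

```text
t 4.27 tcp [586.3 -59.7 140.4] yaw -5.53 down [ 0.002  0.002 -1.   ] w 9.8 F [ 0.   0.1 -0.3] q6 -0.03
```

Emit:
jog_arm([
  {"dp": [-0.25,0.02,0],"turn": [0,0,0],"claw": 0.0},
  {"dp": [-0.5,0.05,0],"turn": [0,0,0],"claw": 0.0},
  {"dp": [-0.8,0.08,0],"turn": [0,0,0],"claw": 0.0},
  {"dp": [-0.8,0.08,0],"turn": [0,0,0],"claw": 0.0},
  {"dp": [-0.8,0.08,0.3],"turn": [0,0,0],"claw": 0.0},
  {"dp": [-0.8,0.08,0.7],"turn": [0,0,0],"claw": 0.0},
  {"dp": [-0.8,0.08,0.9],"turn": [0,0,0],"claw": 0.0},
])

```text
t: 4.85
ee_pos: [523.7, -53.5, 215.2]
orientation: [-1.567, 0.072, -0.079]
ft_force: [1.1, 0.1, -0.2]
width: 10.2
```

Run:
```python
from h import *
st()
d=grab('e','scene'); save('e1',d['img'],(120,20,440,260),2.5)
```

```text
t 4.85 tcp [523.7 -53.5 215.2] yaw -5.53 down [ 0.005  0.002 -1.   ] w 10.2 F [ 1.1  0.1 -0.2] q6 -0.03
```

View pics/e1.png

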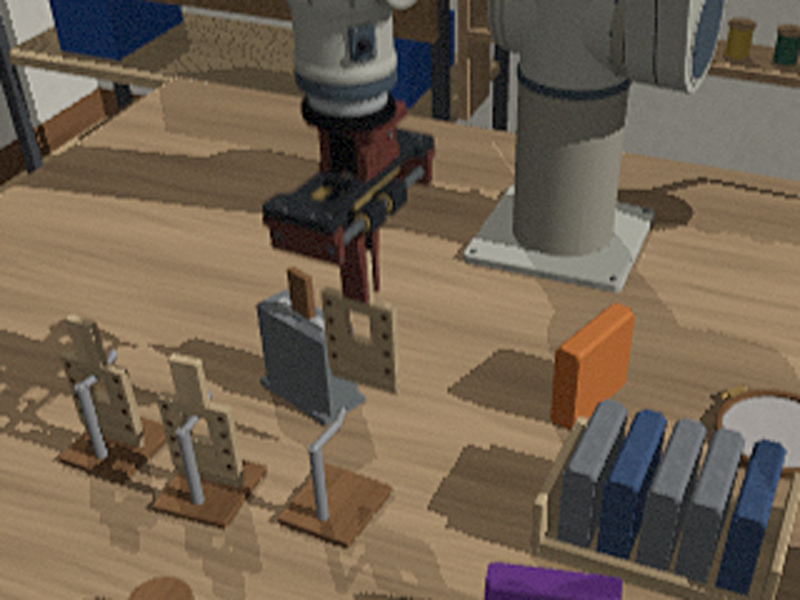

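Emit:
jog_arm([
  {"dp": [0,0.3,0.44],"turn": [0,0,0.035],"claw": 0.0},
  {"dp": [0,0.6,0.44],"turn": [0,0,0.07],"claw": 0.0},
  {"dp": [0,0.9,0.44],"turn": [0,0,0.103],"claw": 0.0},
])

```text
t: 5.15
ee_pos: [527.1, 19.0, 254.9]
orientation: [-1.56, -0.192, 0.171]
ft_force: [-0.7, 0.2, -1.3]
width: 9.8
```

Emit:
jog_arm([
  {"dp": [0,0.3,0],"turn": [0,0,0.035],"claw": 0.0},
  {"dp": [0,0.6,0],"turn": [0,0,0.07],"claw": 0.0},
  {"dp": [0,0.9,0],"turn": [0,0,0.103],"claw": 0.0},
])

```text
t: 5.4
ee_pos: [527.2, 92.1, 254.6]
orientation: [-1.521, -0.449, 0.428]
ft_force: [-0.4, -1.3, -0.5]
width: 9.9
```

Emit:
jog_arm([
  {"dp": [0,0.3,0],"turn": [0,0,0.035],"claw": 0.0},
  {"dp": [0,0.6,0],"turn": [0,0,0.07],"claw": 0.0},
  {"dp": [0,0.9,0],"turn": [0,0,0.103],"claw": 0.0},
])

```text
t: 5.65
ee_pos: [527.1, 165.4, 253.9]
orientation: [-1.45, -0.703, 0.684]
ft_force: [0.4, -0.7, -0.9]
width: 9.8
```

Emit:
jog_arm([
  {"dp": [0,0.3,0],"turn": [0,0,0.035],"claw": 0.0},
  {"dp": [0,0.6,0],"turn": [0,0,0.07],"claw": 0.0},
  {"dp": [0,0.9,0],"turn": [0,0,0.103],"claw": 0.0},
])

```text
t: 5.9
ee_pos: [527.0, 238.7, 253.1]
orientation: [-1.346, -0.953, 0.936]
ft_force: [-0.2, -0.1, -1.6]
width: 10.0
```

Run:
```python
from h import *
to(523,309.3,245,87.67)
```

```text
t 5.9 tcp [527.  238.7 253.1] yaw 69.81 down [ 0.003  0.013 -1.   ] w 10.0 F [-0.2 -0.1 -1.6] q6 -0.82
dp [-0.05   0.882 -0.101] turn [-0.0043  0.0004  0.0992]
```

Emit:
jog_arm([
  {"dp": [-0.05,0.4,-0.05],"turn": [-0.004,0,0.035],"claw": 0.0},
  {"dp": [-0.05,0.88,-0.1],"turn": [-0.004,0,0.07],"claw": 0.0},
  {"dp": [-0.05,0.88,-0.1],"turn": [-0.004,0,0.099],"claw": 0.0},
  {"dp": [-0.05,0.88,-0.1],"turn": [-0.004,0,0.099],"claw": 0.0},
  {"dp": [-0.05,0.88,-0.1],"turn": [-0.004,0,0.099],"claw": 0.0},
  {"dp": [-0.05,0.88,-0.1],"turn": [-0.004,0,0.099],"claw": 0.0},
])

```text
t: 6.4
ee_pos: [523.0, 308.3, 244.7]
orientation: [-1.23, -1.177, 1.176]
ft_force: [-0.0, 0.9, -1.0]
width: 9.8
```

Run:
```python
from h import *
to(523,309.3,240,87.67)
d=grab('f','wrist'); d=grab('f','scene'); save('f1',d['img'],(300,100,500,280),4)
W=cloud(d);z=W[...,2]
m=(z>136)&(z<232)&(abs(W[...,1]-309)<25)&(abs(W[...,0]-525)<60)
p=W[m]; print(len(p),p.min(0).round(1),p.max(0).round(1))
c=cv2.fitLine(p.astype(np.float32),cv2.DIST_HUBER,0,.01,.01).ravel(); print(c)
```

```text
t 6.4 tcp [523.  308.3 244.7] yaw 87.44 down [ 0.     0.001 -1.   ] w 9.8 F [-0.   0.9 -1. ] q6 -1.01
dp [ 0.     0.012 -0.059] turn [-0.0002  0.0002  0.0013]
206 [500.7 302.3 140.4] [567.6 315.1 231.7]
[2.2726174e-02 2.3803199e-03 9.9973887e-01 5.6413251e+02 3.0749753e+02
 1.8834438e+02]
```

View pics/f_wrist.png

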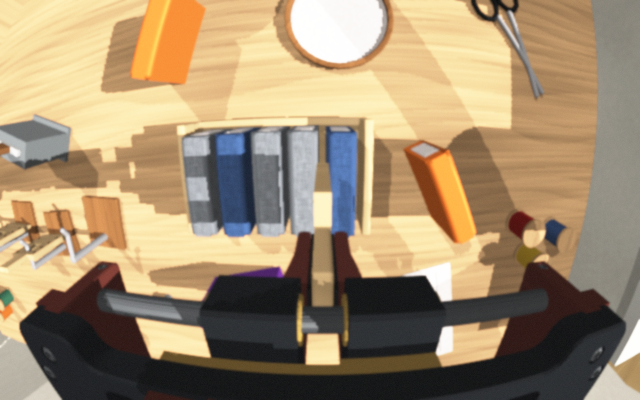

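View pics/f1.png

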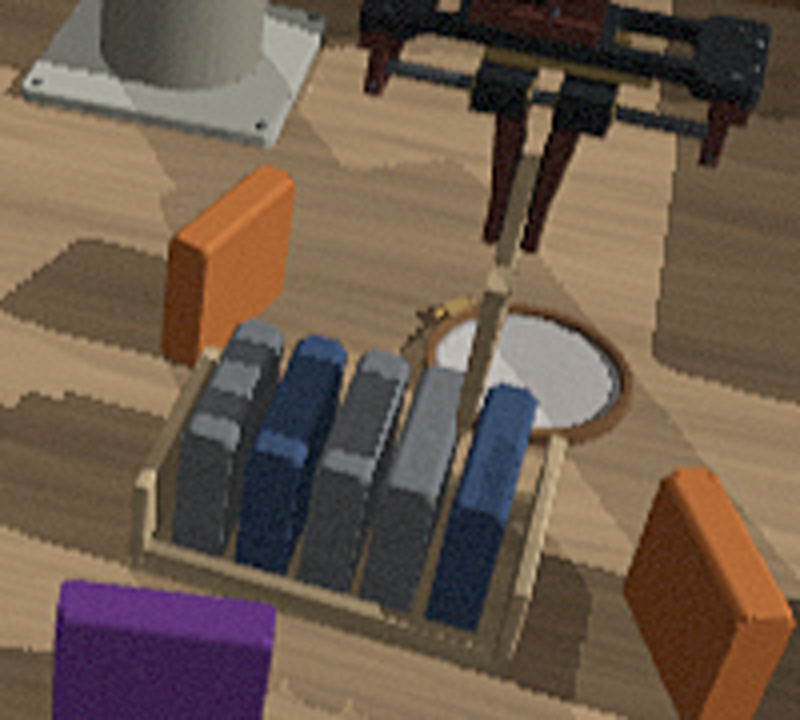

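Emit:
jog_arm([
  {"dp": [-0.04,0.012,-0.15],"turn": [0,0,0.001],"claw": 0.0},
  {"dp": [-0.04,0.012,-0.25],"turn": [0,0,0.001],"claw": 0.0},
  {"dp": [-0.04,0.012,-0.3],"turn": [0,0,0.001],"claw": 0.0},
  {"dp": [-0.04,0.012,-0.3],"turn": [0,0,0.001],"claw": 0.0},
  {"dp": [-0.04,0.012,-0.4],"turn": [0,0,0.001],"claw": 0.0},
  {"dp": [-0.04,0.012,-0.45],"turn": [0,0,0.001],"claw": 0.0},
  {"dp": [-0.04,0.012,-0.45],"turn": [0,0,0.001],"claw": 0.0},
])

```text
t: 7.08
ee_pos: [519.6, 308.7, 208.0]
orientation: [-1.228, -1.178, 1.179]
ft_force: [0.1, -0.3, -2.2]
width: 9.8
```

Run:
```python
from h import *
to(520,309.3,117,87.67)
d=grab('g','scene'); save('g1',d['img'],(300,100,500,280),4)
```

```text
t 7.08 tcp [519.6 308.7 208. ] yaw 87.62 down [-0.  0. -1.] w 9.8 F [ 0.1 -0.3 -2.2] q6 -1.01
dp [ 0.005  0.007 -1.138] turn [-0.0001 -0.0001  0.0003]
```

View pics/g1.png

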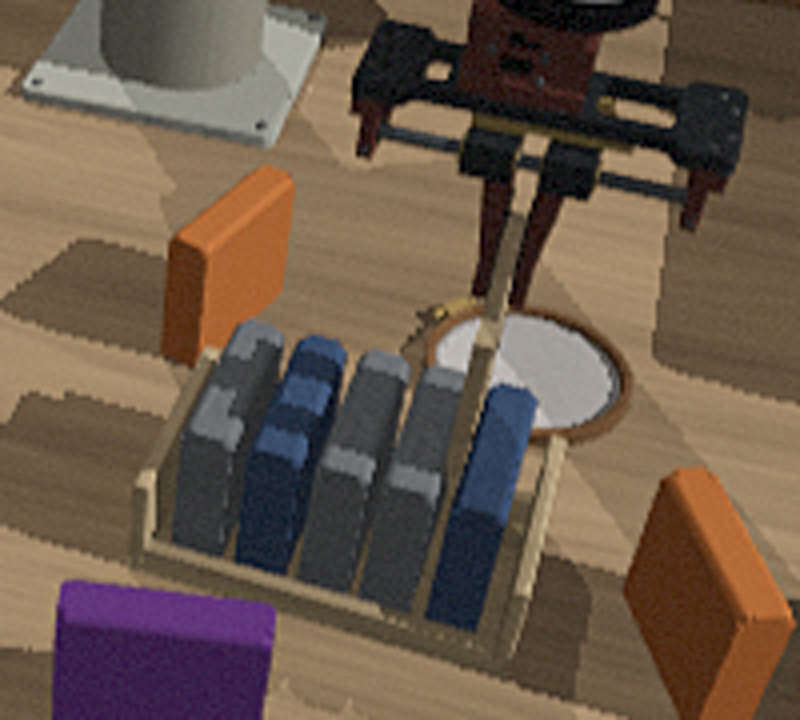

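Emit:
jog_arm([
  {"dp": [0.005,0.007,-0.1],"turn": [0,0,0],"claw": 0.0},
  {"dp": [0.005,0.007,-0.2],"turn": [0,0,0],"claw": 0.0},
  {"dp": [0.005,0.007,-0.3],"turn": [0,0,0],"claw": 0.0},
  {"dp": [0.005,0.007,-0.4],"turn": [0,0,0],"claw": 0.0},
  {"dp": [0.005,0.007,-0.5],"turn": [0,0,0],"claw": 0.0},
  {"dp": [0.005,0.007,-0.6],"turn": [0,0,0],"claw": 0.0},
  {"dp": [0.005,0.007,-0.7],"turn": [0,0,0],"claw": 0.0},
  {"dp": [0.005,0.007,-0.75],"turn": [0,0,0],"claw": 0.0},
  {"dp": [0.005,0.007,-0.75],"turn": [0,0,0],"claw": 0.0},
])

```text
t: 7.88
ee_pos: [519.6, 309.1, 147.2]
orientation: [-1.228, -1.177, 1.18]
ft_force: [0.3, 0.2, -1.2]
width: 9.6
```

Run:
```python
from h import *
to(520,309.3,117,87.67)
d=grab('i','scene'); save('i1',d['img'],(300,100,500,280),4)
```

```text
t 7.88 tcp [519.6 309.1 147.2] yaw 87.62 down [-0.002 -0.    -1.   ] w 9.6 F [ 0.3  0.2 -1.2] q6 -1.01
dp [ 0.005  0.002 -0.377] turn [ 0.0001 -0.0005  0.0003]
```

View pics/i1.png

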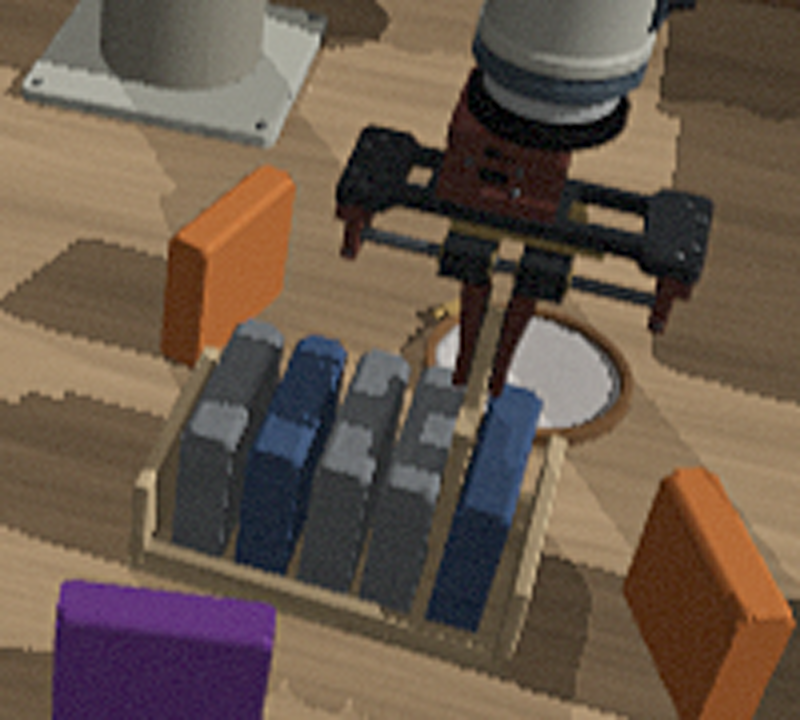

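Emit:
jog_arm([
  {"dp": [0.005,0,-0.1],"turn": [0,0,0],"claw": 0.0},
  {"dp": [0.005,0,-0.2],"turn": [0,0,0],"claw": 0.0},
  {"dp": [0.005,0,-0.27],"turn": [0,0,0],"claw": 0.0},
  {"dp": [0.005,0,-0.33],"turn": [0,0,0],"claw": 0.0},
  {"dp": [0.005,0,-0.36],"turn": [0,0,0],"claw": 0.0},
  {"dp": [0.005,0,-0.38],"turn": [0,0,0],"claw": 0.0},
  {"dp": [0.005,0,-0.38],"turn": [0,0,0],"claw": 0.0},
])

```text
t: 8.52
ee_pos: [520.1, 309.2, 117.1]
orientation: [-1.228, -1.177, 1.18]
ft_force: [0.3, 0.3, -1.0]
width: 9.8
```

Run:
```python
from h import *
to(520,309.3,116,87.67)
d=grab('j','scene'); save('j1',d['img'],(380,150,460,260),7)
W=cloud(d);z=W[...,2]
m=(abs(W[...,1]-309)<14)&(abs(W[...,0]-525)<70)&(z>104)&(z<115)
print(np.percentile(z[m],[5,50,95]))
```

```text
t 8.52 tcp [520.1 309.2 117.1] yaw 87.62 down [-0.001 -0.    -1.   ] w 9.8 F [ 0.3  0.3 -1. ] q6 -1.01
dp [-0.001  0.001 -0.014] turn [ 0.0001 -0.0005  0.0003]
[104.50615921 106.48610223 111.0470324 ]
```

View pics/j1.png

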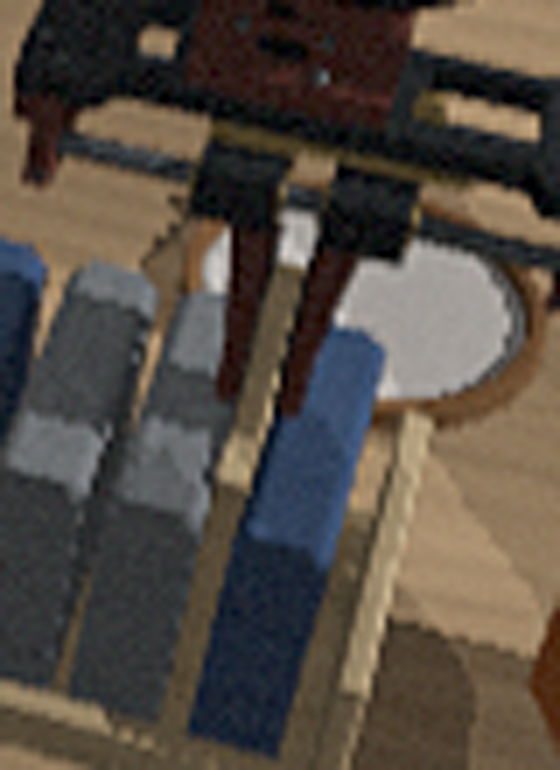

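Emit:
jog_arm([
  {"dp": [0,0,-0.02],"turn": [0,0,0],"claw": 0.0},
  {"dp": [0,0,-0.04],"turn": [0,0,0],"claw": 0.0},
  {"dp": [0,0,-0.04],"turn": [0,0,0],"claw": 0.0},
])

```text
t: 8.82
ee_pos: [520.2, 309.3, 114.1]
orientation: [-1.228, -1.178, 1.179]
ft_force: [-1.0, -0.4, -1.3]
width: 10.0
```

Run:
```python
from h import *
st()
```

```text
t 8.82 tcp [520.2 309.3 114.1] yaw 87.62 down [-0.001 -0.    -1.   ] w 10.0 F [-1.  -0.4 -1.3] q6 -1.01
```

Emit:
jog_arm([
  {"dp": [0,0,-0.02],"turn": [0,0,0],"claw": 0.0},
  {"dp": [0,0,-0.03],"turn": [0,0,0],"claw": 0.0},
  {"dp": [0,0,-0.03],"turn": [0,0,0],"claw": 0.0},
])

```text
t: 9.07
ee_pos: [520.5, 309.4, 113.4]
orientation: [-1.228, -1.178, 1.179]
ft_force: [-5.3, -2.3, 12.4]
width: 9.5
```

Run:
```python
from h import *
st()
d=grab('k','scene'); save('k1',d['img'],(380,150,460,260),7)
W=cloud(d);z=W[...,2]
# board plate-top pixels near crop (235,470)/7
for (u,v) in [(413,218),(413,215),(414,212),(413,217),(405,216),(425,225)]: print(u,v,W[v,u].round(1))
```

```text
t 9.07 tcp [520.5 309.4 113.4] yaw 87.63 down [-0.001  0.    -1.   ] w 9.5 F [-5.3 -2.3 12.4] q6 -1.01
413 218 [554.6 308.3 105.3]
413 215 [547.4 306.8 107.4]
414 212 [539.6 307.4 109.8]
413 217 [552.2 307.8 106.1]
405 216 [555.9 290.7 106.7]
425 225 [568.5 336.1 106.3]
```

View pics/k1.png

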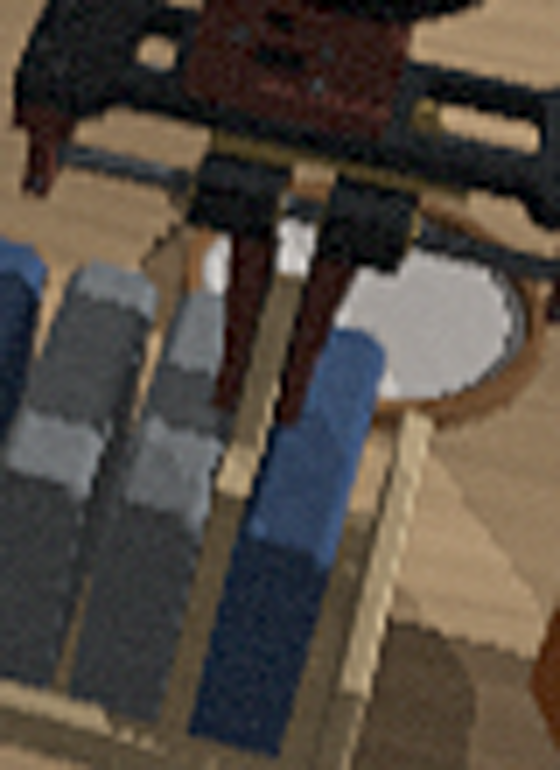

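Contact reads 12 N and the plate top is level with the albums, so the board is on the floor. I'll release it and retract.

Emit:
jog_arm([
  {"dp": [0,0,0.01],"turn": [0,0,0],"claw": 0.3},
  {"dp": [0,0,0.01],"turn": [0,0,0],"claw": 0.3},
  {"dp": [0,0,0.01],"turn": [0,0,0],"claw": 0.3},
  {"dp": [0,0,0.01],"turn": [0,0,0],"claw": 0.3},
  {"dp": [0,0,0.2],"turn": [0,0,0],"claw": 0.3},
  {"dp": [0,0,0.5],"turn": [0,0,0],"claw": 0.3},
  {"dp": [0,0,0.9],"turn": [0,0,0],"claw": 0.3},
  {"dp": [0,0,0.95],"turn": [0,0,0],"claw": 0.3},
])

```text
t: 9.78
ee_pos: [522.8, 310.8, 194.0]
orientation: [-1.23, -1.184, 1.173]
ft_force: [1.1, 0.7, 0.4]
width: 26.6
```

Emit:
jog_arm([
  {"dp": [0,-0.3,0.3],"turn": [0,0,-0.03],"claw": 0.5},
  {"dp": [0,-0.6,0.5],"turn": [0,0,-0.065],"claw": 0.5},
  {"dp": [0,-0.9,0.5],"turn": [0,0,-0.1],"claw": 0.5},
])

```text
t: 10.03
ee_pos: [524.5, 239.2, 237.2]
orientation: [-1.362, -0.95, 0.931]
ft_force: [0.7, -0.3, -0.2]
width: 42.4
```

Emit:
jog_arm([
  {"dp": [0.1,-0.3,0],"turn": [0,0,-0.035],"claw": 0.5},
  {"dp": [0.1,-0.6,0],"turn": [0,0,-0.065],"claw": 0.5},
  {"dp": [0.2,-0.9,0],"turn": [0,0,-0.1],"claw": 0.5},
])

```text
t: 10.28
ee_pos: [539.7, 166.1, 237.0]
orientation: [-1.461, -0.706, 0.688]
ft_force: [0.4, 0.2, 0.1]
width: 43.9
```

Emit:
jog_arm([
  {"dp": [0.1,-0.3,0],"turn": [0,0,-0.035],"claw": 0.5},
  {"dp": [0.1,-0.6,0],"turn": [0,0,-0.065],"claw": 0.5},
  {"dp": [0.2,-0.9,0],"turn": [0,0,-0.1],"claw": 0.5},
])

```text
t: 10.53
ee_pos: [554.8, 92.9, 236.3]
orientation: [-1.53, -0.456, 0.443]
ft_force: [0.6, 0.4, 0.1]
width: 43.8
```

Emit:
jog_arm([
  {"dp": [0.1,-0.3,0],"turn": [0,0,-0.035],"claw": 0.5},
  {"dp": [0.1,-0.6,0],"turn": [0,0,-0.065],"claw": 0.5},
  {"dp": [0.2,-0.9,0],"turn": [0,0,-0.1],"claw": 0.5},
])

```text
t: 10.78
ee_pos: [569.9, 19.6, 235.6]
orientation: [-1.569, -0.205, 0.196]
ft_force: [0.6, -0.1, 0.1]
width: 44.1
```

Emit:
jog_arm([
  {"dp": [0.1,-0.3,0],"turn": [0,0,-0.035],"claw": 0.5},
  {"dp": [0.1,-0.6,0],"turn": [0,0,-0.065],"claw": 0.5},
  {"dp": [0.2,-0.9,0],"turn": [0,0,-0.1],"claw": 0.5},
])

```text
t: 11.03
ee_pos: [585.0, -53.5, 234.8]
orientation: [-1.578, 0.048, -0.053]
ft_force: [0.4, -0.4, -0.3]
width: 44.1
```

Emit:
jog_arm([
  {"dp": [0.1,-0.3,0],"turn": [0,0,0],"claw": 0.5},
  {"dp": [0.1,-0.6,0],"turn": [0,0,0],"claw": 0.5},
  {"dp": [0.1,-0.8,0],"turn": [0,0,0],"claw": 0.5},
])

```text
t: 11.28
ee_pos: [593.1, -119.6, 234.1]
orientation: [-1.578, 0.049, -0.053]
ft_force: [0.8, -0.7, -0.2]
width: 43.8
```

Run:
```python
from h import *
to(613.2,-190.8,222,1.0)
d=grab('l','top'); d=grab('l','scene')
```

```text
t 11.28 tcp [ 593.1 -119.6  234.1] yaw -3.74 down [ 0.002 -0.008 -1.   ] w 43.8 F [ 0.8 -0.7 -0.2] q6 -0.15
dp [ 0.252 -0.89  -0.152] turn [0.0026 0.0009 0.0263]
```

View pics/l_scene.png

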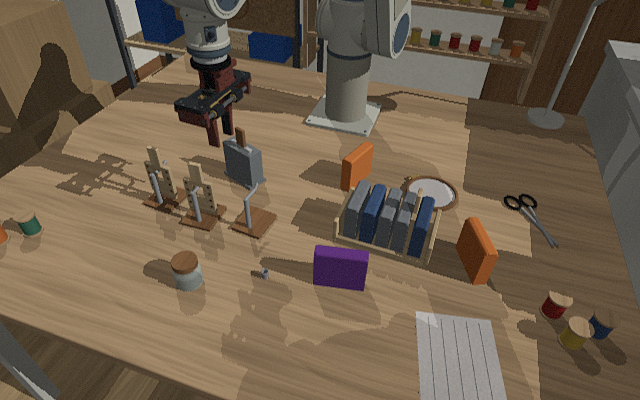

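View pics/l_top.png

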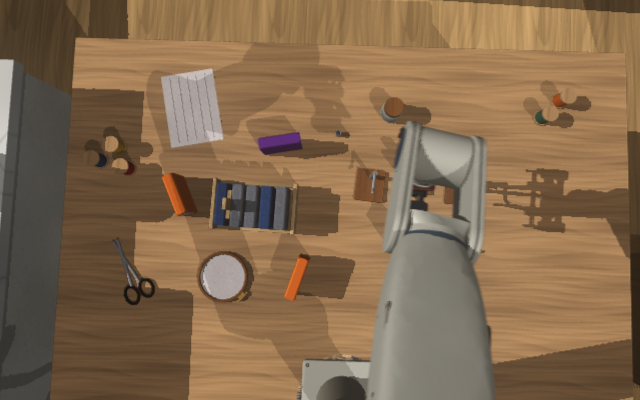

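Emit:
jog_arm([
  {"dp": [0.25,-0.4,-0.1],"turn": [0.0026,0.001,0.026],"claw": 0.5},
  {"dp": [0.25,-0.89,-0.2],"turn": [0.0026,0.001,0.026],"claw": 0.5},
  {"dp": [0.25,-0.89,-0.5],"turn": [0.0026,0.001,0.026],"claw": 0.5},
  {"dp": [0.25,-0.89,-0.6],"turn": [0.0026,0.001,0.026],"claw": 0.5},
  {"dp": [0.25,-0.89,-0.6],"turn": [0.0026,0.001,0.026],"claw": 0.5},
  {"dp": [0.25,-0.89,-0.6],"turn": [0.0026,0.001,0.026],"claw": 0.5},
])

```text
t: 11.88
ee_pos: [612.4, -189.4, 185.7]
orientation: [-1.57, -0.01, 0.014]
ft_force: [0.6, -0.0, 0.0]
width: 43.7
```

```bash
cat >> h.py <<'E'
def rack(d):
    W=cloud(d); z=W[...,2]; ok=np.isfinite(z)&(W[...,0]>450)&(W[...,0]<600)&(W[...,1]>130)&(W[...,1]<375)
    def rect(mask,lab,mn):
        n,l,s,c=cv2.connectedComponentsWithStats(mask.astype(np.uint8))
        out=[]
        for i in range(1,n):
            if s[i,4]<mn: continue
            p=W[l==i]; r=cv2.minAreaRect(p[:,:2].astype(np.float32)); out.append((r[0][1],r[0][0],r[1],r[2],np.median(p[:,2])))
        for o in sorted(out): print(lab,'y %.1f x %.1f'%o[:2],'sz',np.round(o[2],1),'a %.1f z %.1f'%o[3:])
    rect(ok&(z>100)&(z<112),'album',60)
    rect(ok&(z>125)&(z<175),'tab',15)
    rect(ok&(z>62)&(z<72),'wall',60)
E
python3 - <<'E'
from h import *
to(613.2,-190.8,124,1.0)
rack(load('l_top'))
d=grab('m','wrist'); save('m1',d['img'],(200,100,440,350),3)
E
```

```text
t 11.88 tcp [ 612.4 -189.4  185.7] yaw 0.89 down [-0.002  0.001 -1.   ] w 43.7 F [ 0.6 -0.   0. ] q6 -0.33
dp [ 0.01  -0.017 -0.771] turn [-0.0003 -0.0007  0.0006]
album y 176.6 x 520.5 sz [ 30.  109.4] a 87.3 z 107.6
album y 215.2 x 521.2 sz [ 30.3 109.4] a 87.6 z 107.7
album y 253.4 x 522.1 sz [ 30.4 109.8] a 87.7 z 107.6
album y 310.1 x 525.0 sz [ 71.1 111.3] a 87.8 z 107.8
tab y 310.0 x 525.7 sz [10.1 29.6] a 89.1 z 156.2
wall y 144.9 x 521.0 sz [ 10.3 133.6] a 87.7 z 69.5
wall y 360.8 x 528.2 sz [ 11.4 133.9] a 87.7 z 69.2
```

View pics/m1.png

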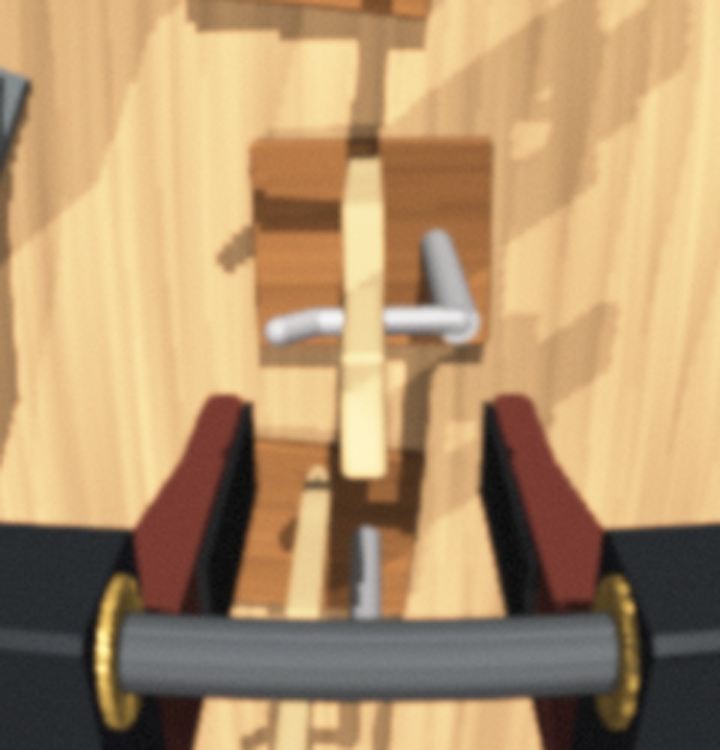

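Board 0's tab is at (525.7, 310.0) and vertical, centred across the rack. Board 1 is centred between the fingers, so I'll descend and grip.

Emit:
jog_arm([
  {"dp": [0.01,-0.017,-0.3],"turn": [0,0,0],"claw": 0.5},
  {"dp": [0.01,-0.017,-0.6],"turn": [0,0,0],"claw": 0.5},
  {"dp": [0.01,-0.017,-0.77],"turn": [0,0,0],"claw": 0.5},
  {"dp": [0.01,-0.017,-0.77],"turn": [0,0,0],"claw": 0.5},
  {"dp": [0.01,-0.017,-0.77],"turn": [0,0,0],"claw": 0.2},
  {"dp": [0.01,-0.017,-0.77],"turn": [0,0,0],"claw": 0},
  {"dp": [0.01,-0.017,-0.77],"turn": [0,0,0],"claw": 0},
  {"dp": [0.01,-0.017,-0.77],"turn": [0,0,0],"claw": 0},
  {"dp": [0.01,-0.017,-0.77],"turn": [0,0,0],"claw": 0},
  {"dp": [0.01,-0.017,-0.77],"turn": [0,0,0],"claw": 0},
  {"dp": [0.01,-0.017,-0.77],"turn": [0,0,0],"claw": 0},
  {"dp": [0.01,-0.017,-0.77],"turn": [0,0,0],"claw": 0},
])

```text
t: 12.93
ee_pos: [614.1, -191.1, 125.6]
orientation: [-1.571, -0.013, 0.012]
ft_force: [-1.0, 0.6, 4.6]
width: 10.2
```

Run:
```python
from h import *
to(613.2,-190.8,124,1.0)
```

```text
t 12.93 tcp [ 614.1 -191.1  125.6] yaw 0.91 down [ 0.  0. -1.] w 10.2 F [-1.   0.6  4.6] q6 -0.34
dp [-0.012  0.003 -0.02 ] turn [-0.      0.0001  0.0005]
```

Emit:
jog_arm([
  {"dp": [0,0,0.1],"turn": [0,0,0],"claw": 0},
  {"dp": [0,0,0.2],"turn": [0,0,0],"claw": 0},
  {"dp": [0,0,0.2],"turn": [0,0,0],"claw": 0},
  {"dp": [0,0,0.2],"turn": [0,0,0],"claw": 0},
])

```text
t: 13.27
ee_pos: [614.6, -191.2, 142.4]
orientation: [-1.571, -0.014, 0.011]
ft_force: [-0.1, -0.4, -1.6]
width: 10.2
```

Emit:
jog_arm([
  {"dp": [-0.25,0,0],"turn": [0,0,0],"claw": 0},
  {"dp": [-0.5,0,0],"turn": [0,0,0],"claw": 0},
  {"dp": [-0.8,-0.01,0],"turn": [0,0,0],"claw": 0},
  {"dp": [-0.8,-0.01,0],"turn": [0,0,0],"claw": 0},
  {"dp": [-0.8,-0.01,0.3],"turn": [0,0,0],"claw": 0},
  {"dp": [-0.8,-0.01,0.7],"turn": [0,0,0],"claw": 0},
  {"dp": [-0.8,-0.01,1],"turn": [0,0,0],"claw": 0},
])

```text
t: 13.85
ee_pos: [551.0, -192.1, 223.9]
orientation: [-1.571, -0.014, 0.011]
ft_force: [1.1, -0.7, -0.4]
width: 10.0
```

Run:
```python
from h import *
st()
d=grab('n','scene'); save('n1',d['img'],(120,20,440,260),2.5)
```

```text
t 13.85 tcp [ 551.  -192.1  223.9] yaw 0.9 down [ 0.002 -0.    -1.   ] w 10.0 F [ 1.1 -0.7 -0.4] q6 -0.37
```

View pics/n1.png

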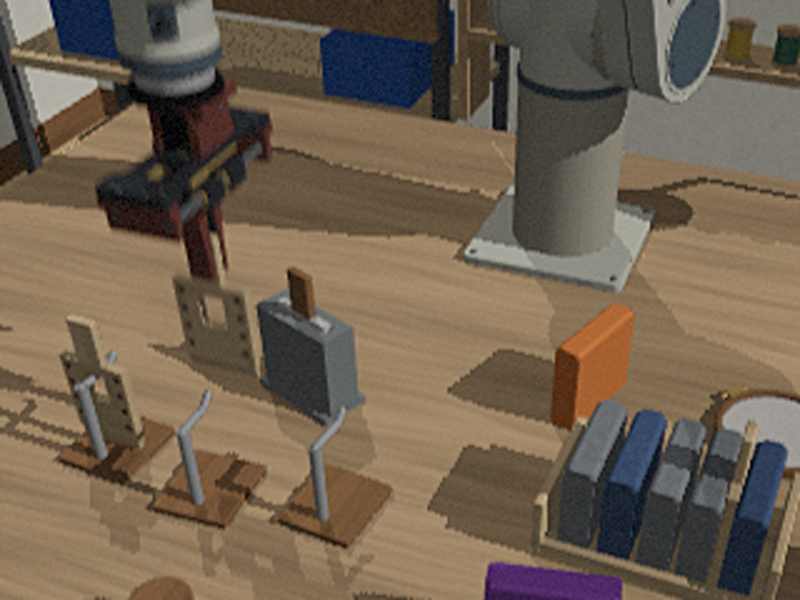

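Emit:
jog_arm([
  {"dp": [0,0.3,0.3],"turn": [0,0,0.032],"claw": 0.0},
  {"dp": [-0.03,0.6,0.38],"turn": [0,0,0.064],"claw": 0.0},
  {"dp": [-0.06,0.95,0.38],"turn": [0,0,0.095],"claw": 0.0},
])

```text
t: 14.15
ee_pos: [550.7, -117.2, 261.8]
orientation: [-1.56, -0.261, 0.238]
ft_force: [1.0, 1.0, -2.0]
width: 9.5
```

Emit:
jog_arm([
  {"dp": [-0.02,0.35,0],"turn": [0,0,0.032],"claw": 0.0},
  {"dp": [-0.04,0.7,0],"turn": [0,0,0.064],"claw": 0.0},
  {"dp": [-0.06,0.95,0],"turn": [0,0,0.095],"claw": 0.0},
])

```text
t: 14.4
ee_pos: [546.0, -39.2, 261.9]
orientation: [-1.517, -0.499, 0.475]
ft_force: [0.9, -0.5, -1.8]
width: 9.7
```

Emit:
jog_arm([
  {"dp": [-0.02,0.35,0],"turn": [0,0,0.032],"claw": 0.0},
  {"dp": [-0.04,0.7,0],"turn": [0,0,0.064],"claw": 0.0},
  {"dp": [-0.06,0.95,0],"turn": [0,0,0.095],"claw": 0.0},
])

```text
t: 14.65
ee_pos: [541.2, 38.9, 261.8]
orientation: [-1.446, -0.735, 0.709]
ft_force: [0.3, 0.0, -0.5]
width: 9.8
```

Emit:
jog_arm([
  {"dp": [-0.02,0.35,0],"turn": [0,0,0.032],"claw": 0.0},
  {"dp": [-0.04,0.7,0],"turn": [0,0,0.064],"claw": 0.0},
  {"dp": [-0.06,0.95,0],"turn": [0,0,0.095],"claw": 0.0},
])

```text
t: 14.9
ee_pos: [536.5, 117.2, 261.6]
orientation: [-1.347, -0.967, 0.941]
ft_force: [0.1, 0.1, -0.2]
width: 10.3
```

Emit:
jog_arm([
  {"dp": [-0.02,0.35,0],"turn": [0,0,0.032],"claw": 0.0},
  {"dp": [-0.04,0.7,0],"turn": [0,0,0.064],"claw": 0.0},
  {"dp": [-0.06,0.95,0],"turn": [0,0,0.095],"claw": 0.0},
])

```text
t: 15.15
ee_pos: [531.7, 195.5, 261.5]
orientation: [-1.219, -1.194, 1.167]
ft_force: [-0.3, 0.6, -0.5]
width: 9.3
```

Run:
```python
from h import *
to(524,271.5,247,87.67)
```

```text
t 15.15 tcp [531.7 195.5 261.5] yaw 87.9 down [ 0.007  0.016 -1.   ] w 9.3 F [-0.3  0.6 -0.5] q6 -1.22
dp [-0.096  0.951 -0.181] turn [-0.005   0.0021 -0.0012]
```

Emit:
jog_arm([
  {"dp": [-0.05,0.4,-0.05],"turn": [-0.005,0.002,-0.001],"claw": 0.0},
  {"dp": [-0.096,0.8,-0.15],"turn": [-0.005,0.002,-0.001],"claw": 0.0},
  {"dp": [-0.096,0.95,-0.2],"turn": [-0.005,0.002,-0.001],"claw": 0.0},
  {"dp": [-0.096,0.95,-0.2],"turn": [-0.005,0.002,-0.001],"claw": 0.0},
  {"dp": [-0.096,0.95,-0.2],"turn": [-0.005,0.002,-0.001],"claw": 0.0},
  {"dp": [-0.096,0.95,-0.2],"turn": [-0.005,0.002,-0.001],"claw": 0.0},
])

```text
t: 15.65
ee_pos: [524.2, 270.5, 245.5]
orientation: [-1.229, -1.179, 1.18]
ft_force: [-0.4, -0.3, -0.5]
width: 9.9
```

Run:
```python
from h import *
to(524,271.5,225,87.67)
d=grab('o','wrist'); save('o1',d['img'],(160,100,420,300),3)
d=grab('o','scene'); save('o2',d['img'],(330,100,470,270),4)
```

```text
t 15.65 tcp [524.2 270.5 245.5] yaw 87.69 down [ 0.    -0.001 -1.   ] w 9.9 F [-0.4 -0.3 -0.5] q6 -1.07
dp [-0.003  0.013 -0.256] turn [ 0.0002  0.0001 -0.0001]
```

View pics/o1.png

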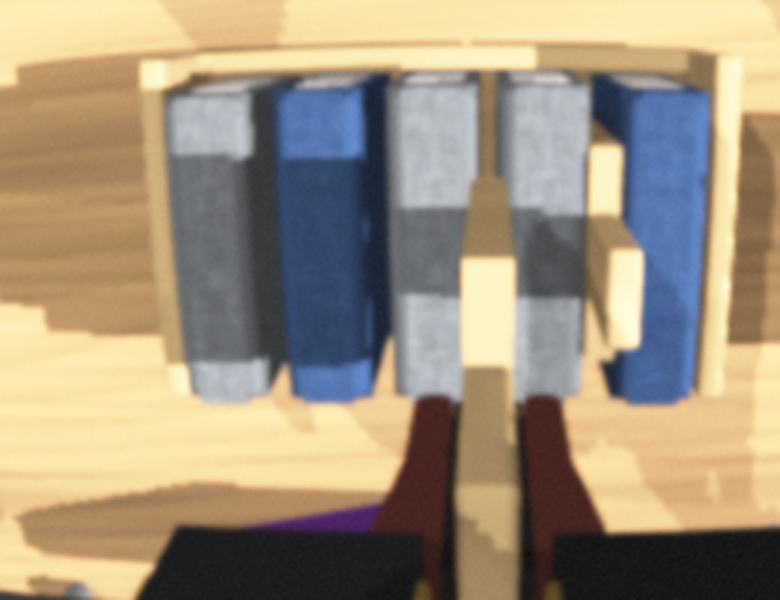

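View pics/o2.png

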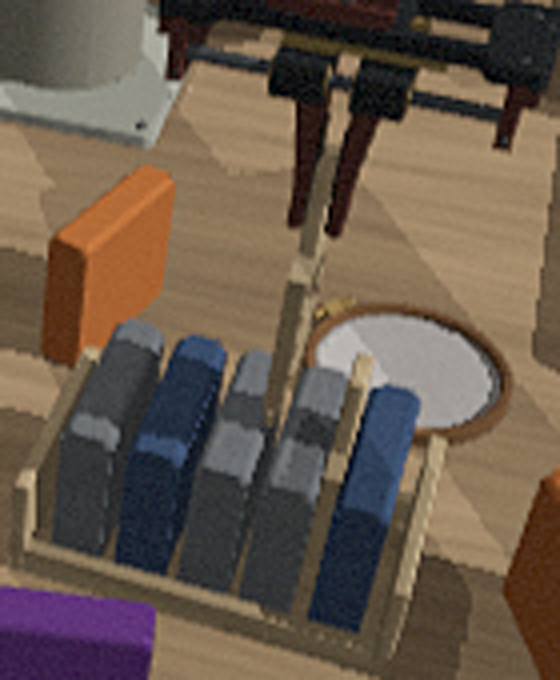

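Emit:
jog_arm([
  {"dp": [0,0.01,-0.15],"turn": [0,0,0],"claw": 0.0},
  {"dp": [0,0.01,-0.25],"turn": [0,0,0],"claw": 0.0},
  {"dp": [0,0.01,-0.35],"turn": [0,0,0],"claw": 0.0},
  {"dp": [0,0.01,-0.45],"turn": [0,0,0],"claw": 0.0},
  {"dp": [0,0.01,-0.5],"turn": [0,0,0],"claw": 0.0},
  {"dp": [0,0.01,-0.55],"turn": [0,0,0],"claw": 0.0},
  {"dp": [0,0.01,-0.6],"turn": [0,0,0],"claw": 0.0},
  {"dp": [0,0.01,-0.6],"turn": [0,0,0],"claw": 0.0},
])

```text
t: 16.42
ee_pos: [524.2, 270.8, 197.0]
orientation: [-1.229, -1.178, 1.179]
ft_force: [-0.4, -0.6, -0.0]
width: 10.2
```

Run:
```python
from h import *
to(524,271.5,119,87.67)
d=grab('p','scene'); save('p2',d['img'],(330,100,470,270),4)
```

```text
t 16.42 tcp [524.2 270.8 197. ] yaw 87.64 down [-0.    -0.001 -1.   ] w 10.2 F [-0.4 -0.6 -0. ] q6 -1.07
dp [-0.002  0.008 -0.974] turn [ 0.0002 -0.      0.0002]
```

View pics/p2.png

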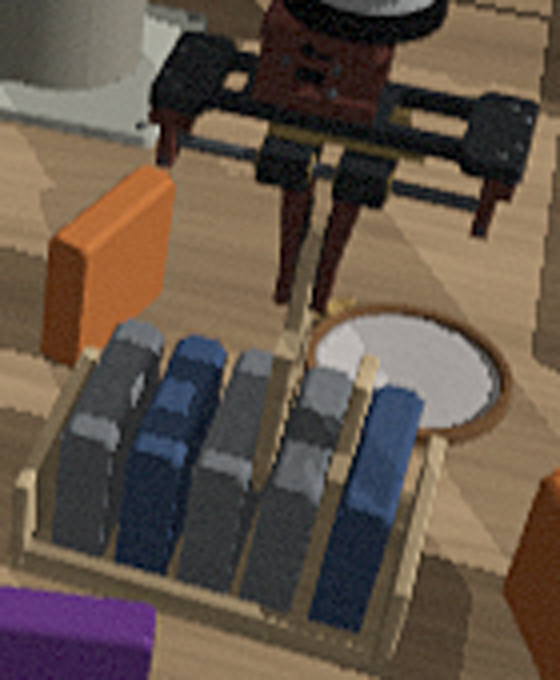

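Board 1 is in the gap. I'll keep going down slowly.

Emit:
jog_arm([
  {"dp": [0,0.005,-0.1],"turn": [0,0,0],"claw": 0.0},
  {"dp": [0,0.005,-0.2],"turn": [0,0,0],"claw": 0.0},
  {"dp": [0,0.005,-0.3],"turn": [0,0,0],"claw": 0.0},
  {"dp": [0,0.005,-0.4],"turn": [0,0,0],"claw": 0.0},
  {"dp": [0,0.005,-0.5],"turn": [0,0,0],"claw": 0.0},
  {"dp": [0,0.005,-0.6],"turn": [0,0,0],"claw": 0.0},
  {"dp": [0,0.005,-0.7],"turn": [0,0,0],"claw": 0.0},
  {"dp": [0,0.005,-0.8],"turn": [0,0,0],"claw": 0.0},
  {"dp": [0,0.005,-0.9],"turn": [0,0,0],"claw": 0.0},
  {"dp": [0,0.005,-0.93],"turn": [0,0,0],"claw": 0.0},
  {"dp": [0,0.005,-0.93],"turn": [0,0,0],"claw": 0.0},
])

```text
t: 17.38
ee_pos: [523.7, 271.1, 121.8]
orientation: [-1.228, -1.177, 1.18]
ft_force: [-0.4, -1.7, -1.1]
width: 10.0
```

Emit:
jog_arm([
  {"dp": [0,0,-0.03],"turn": [0,0,0],"claw": 0.0},
  {"dp": [0,0,-0.04],"turn": [0,0,0],"claw": 0.0},
])

```text
t: 17.55
ee_pos: [523.8, 271.2, 118.8]
orientation: [-1.228, -1.177, 1.18]
ft_force: [-3.0, -2.8, 6.8]
width: 9.7
```

Run:
```python
from h import *
to(524,271.5,117,87.67)
d=grab('q','scene'); save('q2',d['img'],(330,100,470,270),4)
```

```text
t 17.55 tcp [523.8 271.2 118.8] yaw 87.63 down [-0.001 -0.001 -1.   ] w 9.7 F [-3.  -2.8  6.8] q6 -1.07
dp [ 0.002  0.004 -0.022] turn [ 0.0003 -0.0004  0.0002]
```

View pics/q2.png

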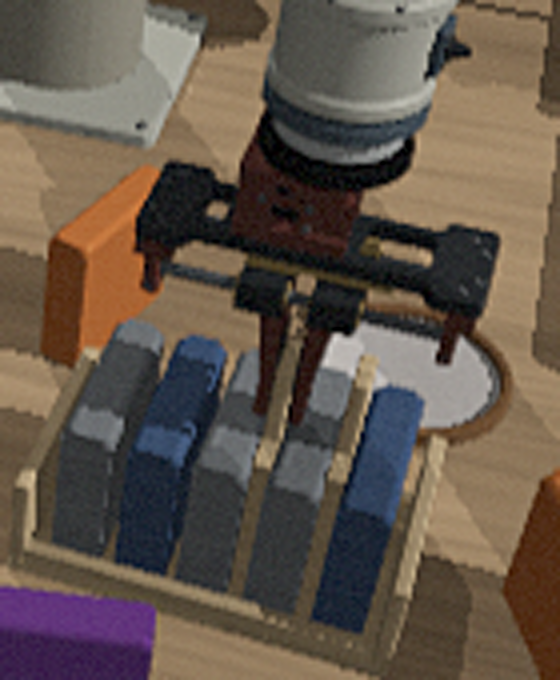

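Emit:
jog_arm([
  {"dp": [0,0,-0.01],"turn": [0,0,0],"claw": 0},
  {"dp": [0,0,-0.01],"turn": [0,0,0],"claw": 0.3},
  {"dp": [0,0,0],"turn": [0,0,0],"claw": 0.3},
  {"dp": [0,0,0.01],"turn": [0,0,0],"claw": 0.3},
  {"dp": [0,0,0.01],"turn": [0,0,0],"claw": 0.3},
  {"dp": [0,0,0.2],"turn": [0,0,0],"claw": 0.3},
  {"dp": [0,0,0.5],"turn": [0,0,0],"claw": 0.3},
  {"dp": [0,0,0.9],"turn": [0,0,0],"claw": 0.3},
  {"dp": [0,0,0.95],"turn": [0,0,0],"claw": 0.3},
])

```text
t: 18.35
ee_pos: [526.4, 272.5, 199.8]
orientation: [-1.231, -1.184, 1.174]
ft_force: [1.5, 0.5, 0.8]
width: 26.4
```

Emit:
jog_arm([
  {"dp": [0.04,-0.3,0.3],"turn": [0,0,-0.02],"claw": 0.5},
  {"dp": [0.08,-0.6,0.45],"turn": [0,0,-0.04],"claw": 0.5},
  {"dp": [0.1,-0.92,0.45],"turn": [0,0,-0.063],"claw": 0.5},
])

```text
t: 18.6
ee_pos: [536.3, 199.3, 239.0]
orientation: [-1.318, -1.04, 1.021]
ft_force: [1.2, 0.7, -0.4]
width: 42.2
```

Emit:
jog_arm([
  {"dp": [0.04,-0.3,0],"turn": [0,0,-0.02],"claw": 0.5},
  {"dp": [0.08,-0.6,0],"turn": [0,0,-0.04],"claw": 0.5},
  {"dp": [0.11,-0.95,0],"turn": [0,0,-0.063],"claw": 0.5},
])

```text
t: 18.85
ee_pos: [545.4, 122.6, 239.1]
orientation: [-1.392, -0.888, 0.869]
ft_force: [0.4, 0.3, -0.7]
width: 43.6
```

Emit:
jog_arm([
  {"dp": [0.04,-0.3,0],"turn": [0,0,-0.02],"claw": 0.5},
  {"dp": [0.08,-0.6,0],"turn": [0,0,-0.04],"claw": 0.5},
  {"dp": [0.11,-0.95,0],"turn": [0,0,-0.063],"claw": 0.5},
])

```text
t: 19.1
ee_pos: [554.4, 45.7, 239.1]
orientation: [-1.454, -0.735, 0.716]
ft_force: [1.0, -0.2, 0.2]
width: 43.7
```

Emit:
jog_arm([
  {"dp": [0.04,-0.3,0],"turn": [0,0,-0.02],"claw": 0.5},
  {"dp": [0.08,-0.6,0],"turn": [0,0,-0.04],"claw": 0.5},
  {"dp": [0.11,-0.95,0],"turn": [0,0,-0.063],"claw": 0.5},
])

```text
t: 19.35
ee_pos: [563.2, -31.1, 238.9]
orientation: [-1.503, -0.579, 0.561]
ft_force: [0.8, -0.7, -0.6]
width: 43.6
```

Emit:
jog_arm([
  {"dp": [0.04,-0.3,0],"turn": [0,0,-0.02],"claw": 0.5},
  {"dp": [0.08,-0.6,0],"turn": [0,0,-0.04],"claw": 0.5},
  {"dp": [0.11,-0.95,0],"turn": [0,0,-0.063],"claw": 0.5},
])

```text
t: 19.6
ee_pos: [572.1, -108.0, 238.6]
orientation: [-1.54, -0.422, 0.405]
ft_force: [1.5, 0.0, -0.5]
width: 43.9
```

Emit:
jog_arm([
  {"dp": [0.04,-0.3,0],"turn": [0,0,-0.02],"claw": 0.5},
  {"dp": [0.08,-0.6,0],"turn": [0,0,-0.04],"claw": 0.5},
  {"dp": [0.11,-0.95,0],"turn": [0,0,-0.063],"claw": 0.5},
])

```text
t: 19.85
ee_pos: [581.0, -184.9, 238.3]
orientation: [-1.565, -0.264, 0.249]
ft_force: [0.0, -0.5, 0.8]
width: 44.1
```

Emit:
jog_arm([
  {"dp": [0.04,-0.3,0],"turn": [0,0,-0.02],"claw": 0.5},
  {"dp": [0.08,-0.6,0],"turn": [0,0,-0.04],"claw": 0.5},
  {"dp": [0.11,-0.95,0],"turn": [0,0,-0.063],"claw": 0.5},
])

```text
t: 20.1
ee_pos: [589.8, -261.7, 238.0]
orientation: [-1.579, -0.106, 0.092]
ft_force: [1.1, 0.6, 0.1]
width: 43.5
```

Run:
```python
from h import *
to(593,-315.6,186,-3)
d=grab('r','top'); rack(d); d=grab('r','scene')
```

```text
t 20.1 tcp [ 589.8 -261.7  238. ] yaw 7.19 down [ 0.01  -0.009 -1.   ] w 43.5 F [1.1 0.6 0.1] q6 -0.56
dp [ 0.039 -0.674 -0.65 ] turn [ 0.0033  0.0028 -0.0566]
album y 176.6 x 520.6 sz [ 30.2 110. ] a 87.5 z 107.4
album y 215.4 x 521.5 sz [ 30.  109.7] a 87.4 z 107.6
album y 292.2 x 524.2 sz [110.8 110.9] a 87.4 z 107.8
tab y 272.3 x 527.1 sz [10.8 29. ] a 89.0 z 155.9
tab y 312.1 x 526.1 sz [10.7 29.7] a 85.2 z 156.6
wall y 145.1 x 521.0 sz [ 10.3 133.7] a 87.6 z 69.3
wall y 361.0 x 528.3 sz [ 10.6 133.9] a 87.2 z 69.3
```

View pics/r_scene.png

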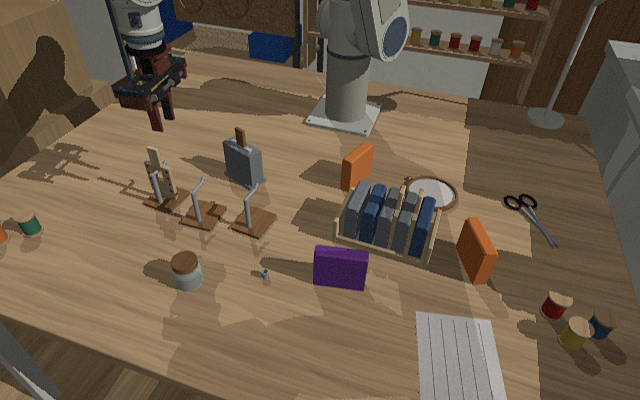

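Emit:
jog_arm([
  {"dp": [0.04,-0.4,-0.1],"turn": [0.003,0.003,-0.035],"claw": 0.5},
  {"dp": [0.04,-0.67,-0.3],"turn": [0.003,0.003,-0.056],"claw": 0.5},
  {"dp": [0.04,-0.67,-0.6],"turn": [0.003,0.003,-0.056],"claw": 0.5},
  {"dp": [0.04,-0.67,-0.65],"turn": [0.003,0.003,-0.056],"claw": 0.5},
  {"dp": [0.04,-0.67,-0.65],"turn": [0.003,0.003,-0.056],"claw": 0.5},
  {"dp": [0.04,-0.67,-0.65],"turn": [0.003,0.003,-0.056],"claw": 0.5},
])

```text
t: 20.7
ee_pos: [593.3, -316.9, 186.2]
orientation: [-1.572, 0.041, -0.04]
ft_force: [0.0, 0.7, 0.5]
width: 43.8
```

Run:
```python
from h import *
to(593,-315.6,124,-3)
d=grab('s','wrist'); save('s1',d['img'],(200,100,440,350),3)
```

```text
t 20.7 tcp [ 593.3 -316.9  186.2] yaw -2.92 down [-0.001 -0.002 -1.   ] w 43.8 F [0.  0.7 0.5] q6 -0.46
dp [-0.004  0.017 -0.778] turn [ 0.0006 -0.0002 -0.0004]
```

View pics/s1.png

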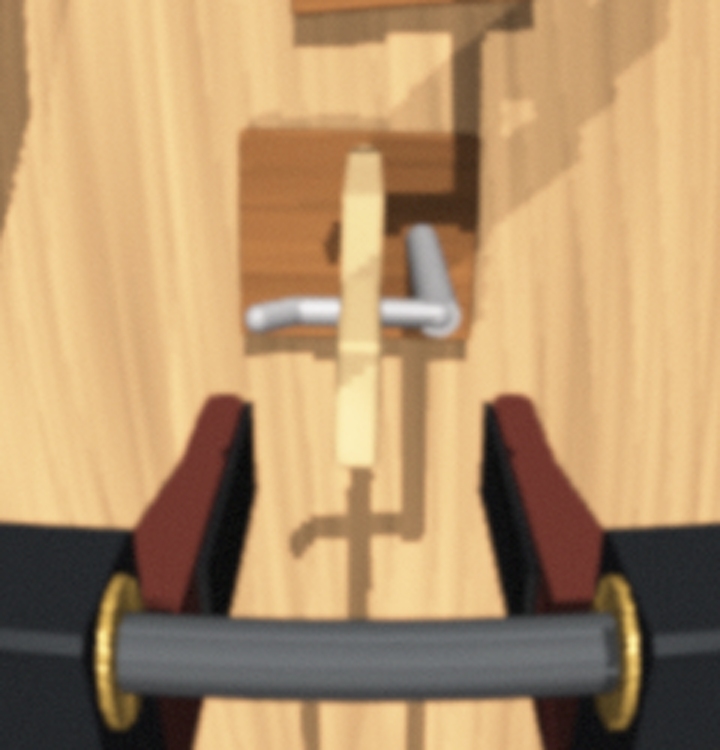

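Emit:
jog_arm([
  {"dp": [-0.01,0.017,-0.3],"turn": [0,0,-0.007],"claw": 0.5},
  {"dp": [-0.01,0.017,-0.6],"turn": [0,0,-0.007],"claw": 0.5},
  {"dp": [-0.01,0.017,-0.77],"turn": [0,0,-0.007],"claw": 0.5},
  {"dp": [-0.01,0.017,-0.77],"turn": [0,0,-0.007],"claw": 0.5},
  {"dp": [-0.01,0.017,-0.77],"turn": [0,0,-0.007],"claw": 0.2},
  {"dp": [-0.01,0.017,-0.77],"turn": [0,0,-0.007],"claw": 0},
  {"dp": [-0.01,0.017,-0.77],"turn": [0,0,-0.007],"claw": 0},
  {"dp": [-0.01,0.017,-0.77],"turn": [0,0,-0.007],"claw": 0},
  {"dp": [-0.01,0.017,-0.77],"turn": [0,0,-0.007],"claw": 0},
  {"dp": [-0.01,0.017,-0.77],"turn": [0,0,-0.007],"claw": 0},
  {"dp": [-0.01,0.017,-0.77],"turn": [0,0,-0.007],"claw": 0},
  {"dp": [-0.01,0.017,-0.77],"turn": [0,0,-0.007],"claw": 0},
])

```text
t: 21.75
ee_pos: [593.3, -316.0, 126.0]
orientation: [-1.573, 0.056, -0.058]
ft_force: [-1.8, 0.7, 4.8]
width: 10.1
```

Run:
```python
from h import *
st()
```

```text
t 21.75 tcp [ 593.3 -316.   126. ] yaw -4.18 down [ 0.001 -0.003 -1.   ] w 10.1 F [-1.8  0.7  4.8] q6 -0.43
```

Emit:
jog_arm([
  {"dp": [0,0,0.1],"turn": [0,0,0],"claw": 0},
  {"dp": [0,0,0.2],"turn": [0,0,0],"claw": 0},
  {"dp": [0,0,0.2],"turn": [0,0,0],"claw": 0},
  {"dp": [0,0,0.2],"turn": [0,0,0],"claw": 0},
])

```text
t: 22.08
ee_pos: [593.7, -316.2, 142.9]
orientation: [-1.574, 0.055, -0.06]
ft_force: [-0.1, -1.0, -1.4]
width: 10.1
```

Emit:
jog_arm([
  {"dp": [-0.25,0.02,0],"turn": [0,0,0],"claw": 0},
  {"dp": [-0.5,0.04,0],"turn": [0,0,0],"claw": 0},
  {"dp": [-0.8,0.06,0],"turn": [0,0,0],"claw": 0},
  {"dp": [-0.8,0.06,0],"turn": [0,0,0],"claw": 0},
  {"dp": [-0.8,0.06,0.3],"turn": [0,0,0],"claw": 0},
  {"dp": [-0.8,0.06,0.7],"turn": [0,0,0],"claw": 0},
  {"dp": [-0.8,0.06,1],"turn": [0,0,0],"claw": 0},
])

```text
t: 22.67
ee_pos: [530.1, -311.6, 224.4]
orientation: [-1.574, 0.055, -0.06]
ft_force: [1.2, -1.2, -0.6]
width: 9.7
```

Run:
```python
from h import *
st()
d=grab('u','scene'); save('u1',d['img'],(100,20,420,260),2.5)
```

```text
t 22.67 tcp [ 530.1 -311.6  224.4] yaw -4.2 down [ 0.003 -0.004 -1.   ] w 9.7 F [ 1.2 -1.2 -0.6] q6 -0.48
```

View pics/u1.png

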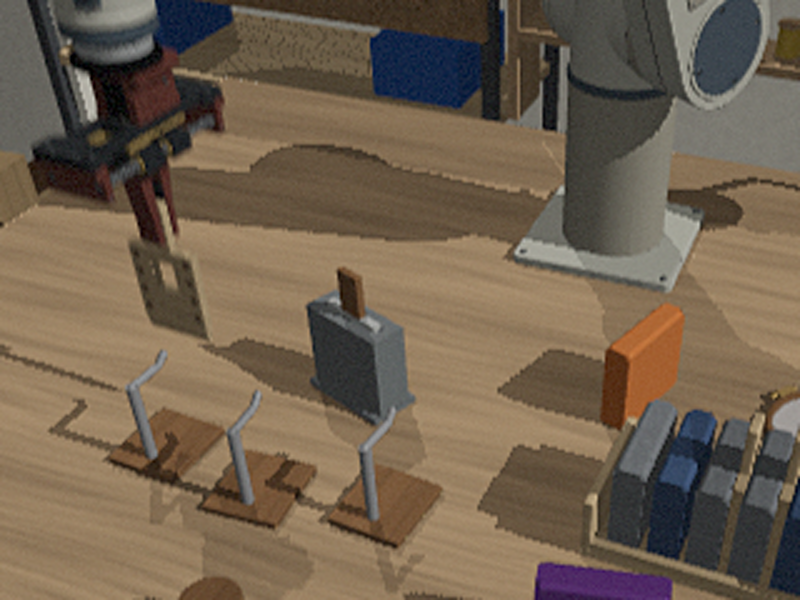

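Emit:
jog_arm([
  {"dp": [0,0.3,0.35],"turn": [0,0,0.03],"claw": 0.0},
  {"dp": [0,0.6,0.4],"turn": [0,0,0.06],"claw": 0.0},
  {"dp": [0,0.97,0.4],"turn": [0,0,0.085],"claw": 0.0},
])

```text
t: 22.97
ee_pos: [534.2, -236.1, 264.0]
orientation: [-1.574, -0.167, 0.143]
ft_force: [0.6, -0.0, -0.6]
width: 10.0
```

Emit:
jog_arm([
  {"dp": [0,0.35,0],"turn": [0,0,0.03],"claw": 0.0},
  {"dp": [0,0.7,0],"turn": [0,0,0.06],"claw": 0.0},
  {"dp": [0,0.97,0],"turn": [0,0,0.085],"claw": 0.0},
])

```text
t: 23.22
ee_pos: [534.4, -156.6, 264.1]
orientation: [-1.546, -0.382, 0.355]
ft_force: [0.4, 0.7, -0.8]
width: 10.0
```

Emit:
jog_arm([
  {"dp": [0,0.35,0],"turn": [0,0,0.03],"claw": 0.0},
  {"dp": [0,0.7,0],"turn": [0,0,0.06],"claw": 0.0},
  {"dp": [0,0.97,0],"turn": [0,0,0.085],"claw": 0.0},
])

```text
t: 23.47
ee_pos: [534.4, -77.0, 264.0]
orientation: [-1.496, -0.594, 0.566]
ft_force: [0.7, 0.3, -0.4]
width: 10.2
```

Emit:
jog_arm([
  {"dp": [0,0.35,0],"turn": [0,0,0.03],"claw": 0.0},
  {"dp": [0,0.7,0],"turn": [0,0,0.06],"claw": 0.0},
  {"dp": [0,0.97,0],"turn": [0,0,0.085],"claw": 0.0},
])

```text
t: 23.72
ee_pos: [534.5, 2.6, 263.9]
orientation: [-1.424, -0.805, 0.775]
ft_force: [0.6, 0.4, -1.0]
width: 9.9
```

Emit:
jog_arm([
  {"dp": [0,0.35,0],"turn": [0,0,0.03],"claw": 0.0},
  {"dp": [0,0.7,0],"turn": [0,0,0.06],"claw": 0.0},
  {"dp": [0,0.97,0],"turn": [0,0,0.085],"claw": 0.0},
])

```text
t: 23.97
ee_pos: [534.6, 82.3, 263.8]
orientation: [-1.329, -1.012, 0.981]
ft_force: [-0.7, 0.7, -0.3]
width: 10.0
```

Emit:
jog_arm([
  {"dp": [0,0.35,0],"turn": [0,0,0.03],"claw": 0.0},
  {"dp": [0,0.7,0],"turn": [0,0,0.06],"claw": 0.0},
  {"dp": [0,0.97,0],"turn": [0,0,0.085],"claw": 0.0},
])

```text
t: 24.22
ee_pos: [534.6, 162.1, 263.6]
orientation: [-1.211, -1.216, 1.183]
ft_force: [0.4, 0.1, -0.5]
width: 9.8
```

Run:
```python
from h import *
to(523,233.6,247,87.5)
```

```text
t 24.22 tcp [534.6 162.1 263.6] yaw 89.3 down [ 0.011  0.016 -1.   ] w 9.8 F [ 0.4  0.1 -0.5] q6 -1.3
dp [-0.145  0.894 -0.208] turn [-0.0052  0.0035 -0.0099]
```

Emit:
jog_arm([
  {"dp": [-0.1,0.4,-0.05],"turn": [-0.005,0.0035,-0.01],"claw": 0.0},
  {"dp": [-0.145,0.8,-0.15],"turn": [-0.005,0.0035,-0.01],"claw": 0.0},
  {"dp": [-0.145,0.9,-0.2],"turn": [-0.005,0.0035,-0.01],"claw": 0.0},
  {"dp": [-0.145,0.9,-0.2],"turn": [-0.005,0.0035,-0.01],"claw": 0.0},
  {"dp": [-0.145,0.9,-0.2],"turn": [-0.005,0.0035,-0.01],"claw": 0.0},
  {"dp": [-0.145,0.9,-0.2],"turn": [-0.005,0.0035,-0.01],"claw": 0.0},
])

```text
t: 24.72
ee_pos: [523.3, 233.2, 247.7]
orientation: [-1.23, -1.177, 1.176]
ft_force: [0.5, 0.1, -1.6]
width: 10.1
```

Run:
```python
from h import *
to(523,233.6,225,87.5)
d=grab('v','wrist'); save('v1',d['img'],(160,100,420,300),3)
d=grab('v','scene'); save('v2',d['img'],(330,100,470,270),4)
```

```text
t 24.72 tcp [523.3 233.2 247.7] yaw 87.46 down [-0.  0. -1.] w 10.1 F [ 0.5  0.1 -1.6] q6 -1.13
dp [-0.003  0.005 -0.284] turn [-0.0001 -0.      0.0002]
```

View pics/v1.png

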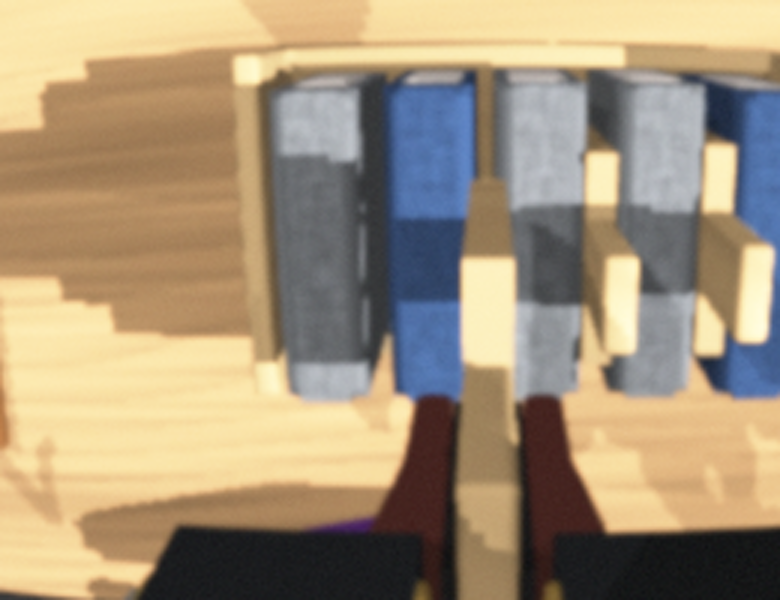

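View pics/v2.png

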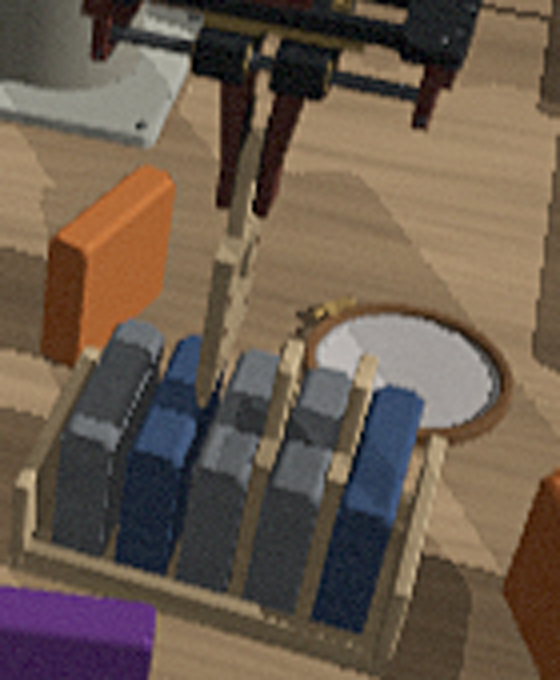

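Emit:
jog_arm([
  {"dp": [0,0.005,-0.15],"turn": [0,0,0],"claw": 0.0},
  {"dp": [0,0.005,-0.25],"turn": [0,0,0],"claw": 0.0},
  {"dp": [0,0.005,-0.35],"turn": [0,0,0],"claw": 0.0},
  {"dp": [0,0.005,-0.45],"turn": [0,0,0],"claw": 0.0},
  {"dp": [0,0.005,-0.5],"turn": [0,0,0],"claw": 0.0},
  {"dp": [0,0.005,-0.55],"turn": [0,0,0],"claw": 0.0},
  {"dp": [0,0.005,-0.62],"turn": [0,0,0],"claw": 0.0},
  {"dp": [0,0.005,-0.62],"turn": [0,0,0],"claw": 0.0},
])

```text
t: 25.48
ee_pos: [523.1, 233.1, 197.3]
orientation: [-1.23, -1.175, 1.176]
ft_force: [1.3, -1.2, -0.7]
width: 10.1
```

Run:
```python
from h import *
to(523,233.6,119,87.6)
d=grab('w','scene'); save('w2',d['img'],(330,100,470,270),4)
```

```text
t 25.48 tcp [523.1 233.1 197.3] yaw 87.41 down [-0.001  0.    -1.   ] w 10.1 F [ 1.3 -1.2 -0.7] q6 -1.13
dp [-0.001  0.006 -0.979] turn [-0.     -0.0002  0.0011]
```

View pics/w2.png

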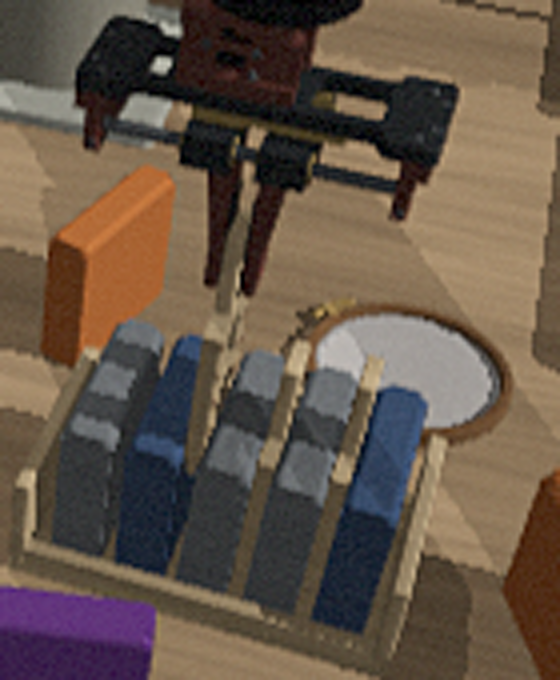

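Board 2 is in the gap. I'll descend to the floor.

Emit:
jog_arm([
  {"dp": [0,0.005,-0.1],"turn": [0,0,0],"claw": 0.0},
  {"dp": [0,0.005,-0.2],"turn": [0,0,0],"claw": 0.0},
  {"dp": [0,0.005,-0.3],"turn": [0,0,0],"claw": 0.0},
  {"dp": [0,0.005,-0.4],"turn": [0,0,0],"claw": 0.0},
  {"dp": [0,0.005,-0.5],"turn": [0,0,0],"claw": 0.0},
  {"dp": [0,0.005,-0.6],"turn": [0,0,0],"claw": 0.0},
  {"dp": [0,0.005,-0.7],"turn": [0,0,0],"claw": 0.0},
  {"dp": [0,0.005,-0.8],"turn": [0,0,0],"claw": 0.0},
  {"dp": [0,0.005,-0.9],"turn": [0,0,0],"claw": 0.0},
  {"dp": [0,0.005,-0.94],"turn": [0,0,0],"claw": 0.0},
  {"dp": [0,0.005,-0.94],"turn": [0,0,0],"claw": 0.0},
])

```text
t: 26.45
ee_pos: [522.5, 233.4, 121.3]
orientation: [-1.229, -1.174, 1.177]
ft_force: [0.0, -3.0, -1.9]
width: 9.7
```

Emit:
jog_arm([
  {"dp": [0,0,-0.03],"turn": [0,0,0],"claw": 0.0},
  {"dp": [0,0,-0.04],"turn": [0,0,0],"claw": 0.0},
])

```text
t: 26.62
ee_pos: [522.9, 233.6, 119.0]
orientation: [-1.229, -1.174, 1.177]
ft_force: [-4.3, -4.5, 13.9]
width: 9.7
```

Run:
```python
from h import *
st()
d=grab('x','scene'); save('x2',d['img'],(330,100,470,270),4)
```

```text
t 26.62 tcp [522.9 233.6 119. ] yaw 87.4 down [-0.002 -0.    -1.   ] w 9.7 F [-4.3 -4.5 13.9] q6 -1.13
```

View pics/x2.png

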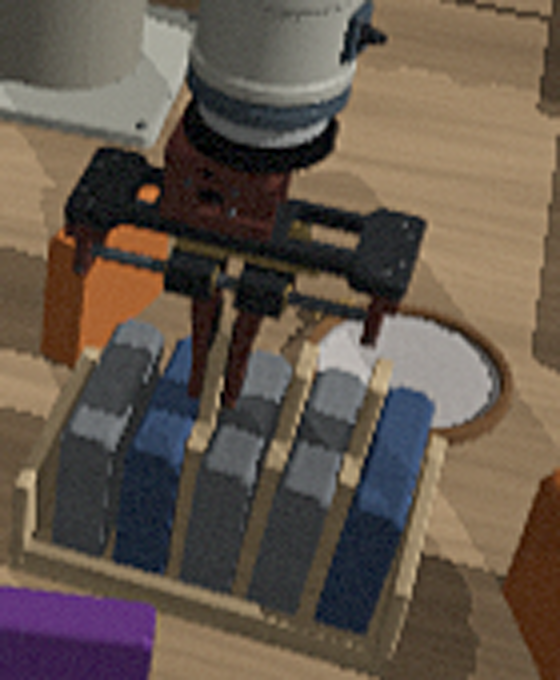

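Emit:
jog_arm([
  {"dp": [0,0,0],"turn": [0,0,0],"claw": 0.3},
  {"dp": [0,0,0.01],"turn": [0,0,0],"claw": 0.3},
  {"dp": [0,0,0.01],"turn": [0,0,0],"claw": 0.3},
  {"dp": [0,0,0.01],"turn": [0,0,0],"claw": 0.3},
  {"dp": [0,0,0.2],"turn": [0,0,0],"claw": 0.3},
  {"dp": [0,0,0.5],"turn": [0,0,0],"claw": 0.3},
  {"dp": [0,0,0.9],"turn": [0,0,0],"claw": 0.3},
  {"dp": [0,0,0.95],"turn": [0,0,0],"claw": 0.3},
])

```text
t: 27.33
ee_pos: [525.3, 234.8, 199.8]
orientation: [-1.232, -1.181, 1.171]
ft_force: [0.7, 1.2, -0.3]
width: 26.7
```

Emit:
jog_arm([
  {"dp": [0,-0.3,0.3],"turn": [0,0,-0.035],"claw": 0.5},
  {"dp": [0,-0.6,0.45],"turn": [0,0,-0.065],"claw": 0.5},
  {"dp": [0,-0.92,0.45],"turn": [0,0,-0.1],"claw": 0.5},
])

```text
t: 27.58
ee_pos: [527.1, 161.5, 238.7]
orientation: [-1.363, -0.947, 0.93]
ft_force: [0.9, 0.4, -0.6]
width: 42.3
```

Emit:
jog_arm([
  {"dp": [-0.1,-0.3,0],"turn": [0,0,-0.035],"claw": 0.5},
  {"dp": [-0.2,-0.6,0],"turn": [0,0,-0.065],"claw": 0.5},
  {"dp": [-0.2,-0.92,0],"turn": [0,0,-0.1],"claw": 0.5},
])

```text
t: 27.83
ee_pos: [509.7, 87.1, 238.6]
orientation: [-1.462, -0.703, 0.687]
ft_force: [-0.2, 0.1, 0.0]
width: 44.0
```

Emit:
jog_arm([
  {"dp": [-0.1,-0.3,0],"turn": [0,0,-0.035],"claw": 0.5},
  {"dp": [-0.2,-0.6,0],"turn": [0,0,-0.065],"claw": 0.5},
  {"dp": [-0.2,-0.92,0],"turn": [0,0,-0.1],"claw": 0.5},
])

```text
t: 28.08
ee_pos: [492.2, 12.7, 238.2]
orientation: [-1.53, -0.454, 0.441]
ft_force: [0.5, 0.9, -0.0]
width: 43.8
```

```bash
cat >> h.py <<'E'
def mould(d):
    W=cloud(d); z=W[...,2]; ok=np.isfinite(z)&(W[...,0]>300)&(W[...,0]<560)&(W[...,1]>-300)&(W[...,1]<-40)
    for lo,hi,mn in ((98,112,100),(135,165,20)):
        n,l,s,c=cv2.connectedComponentsWithStats((ok&(z>lo)&(z<hi)).astype(np.uint8))
        for i in range(1,n):
            if s[i,4]<mn: continue
            p=W[l==i]; r=cv2.minAreaRect(p[:,:2].astype(np.float32)); print(lo,'px',c[i].round(),'c',np.round(r[0],1),np.round(r[1],1),round(r[2],1),'z',np.median(p[:,2]).round(1))
E
python3 - <<'E'
from h import *
st()
d=grab('y','top'); rack(d); mould(d); d=grab('y','scene')
E
```

```text
t 28.08 tcp [492.2  12.7 238.2] yaw 32.71 down [ 0.009 -0.003 -1.   ] w 43.8 F [ 0.5  0.9 -0. ] q6 -0.57
album y 176.6 x 520.5 sz [ 30.1 109.9] a 87.6 z 107.4
album y 276.1 x 523.3 sz [153.4 111. ] a 87.3 z 107.7
tab y 234.3 x 526.8 sz [10.4 27.7] a 88.7 z 156.5
tab y 278.6 x 528.3 sz [11.7 28.8] a 88.2 z 156.4
tab y 318.8 x 526.1 sz [12.3 29.5] a 86.9 z 155.5
wall y 145.0 x 521.0 sz [ 10.4 133.7] a 87.7 z 69.1
98 px [417. 246.] c [ 432.4 -172.6] [97.6 41.9] 67.9 z 104.0
135 px [416. 246.] c [ 434.5 -167.1] [30.7  9.7] 68.0 z 157.1
```

View pics/y_scene.png

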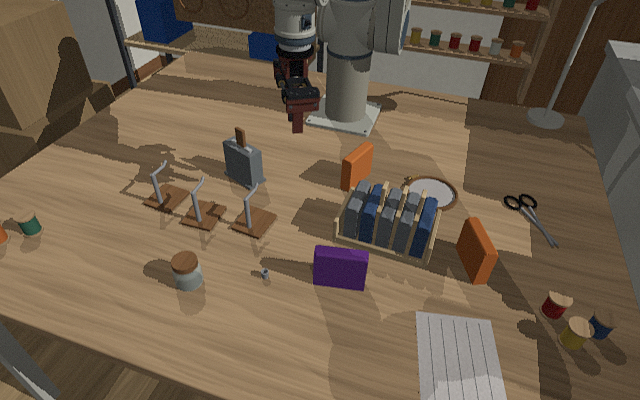

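View pics/y_top.png

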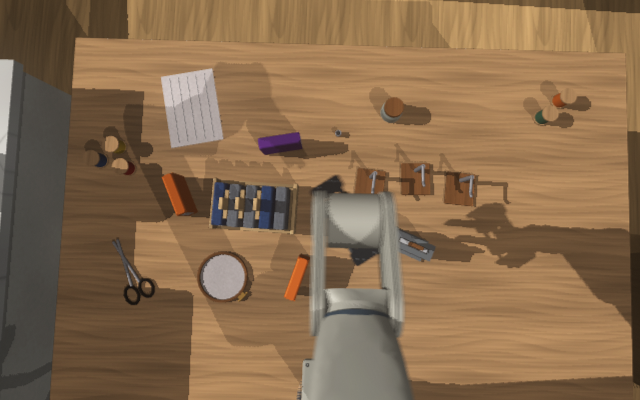

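Emit:
jog_arm([
  {"dp": [-0.1,-0.3,0],"turn": [0,0,-0.035],"claw": 0.5},
  {"dp": [-0.2,-0.6,0],"turn": [0,0,-0.065],"claw": 0.5},
  {"dp": [-0.24,-0.8,0],"turn": [0,0,-0.1],"claw": 0.5},
])

```text
t: 28.43
ee_pos: [473.6, -53.3, 238.2]
orientation: [-1.57, -0.205, 0.193]
ft_force: [-0.0, -0.3, -0.3]
width: 44.0
```

Emit:
jog_arm([
  {"dp": [-0.1,-0.3,0],"turn": [0,0,-0.035],"claw": 0.5},
  {"dp": [-0.2,-0.6,0],"turn": [0,0,-0.065],"claw": 0.5},
  {"dp": [-0.24,-0.8,0],"turn": [0,0,-0.1],"claw": 0.5},
])

```text
t: 28.68
ee_pos: [453.8, -118.0, 237.9]
orientation: [-1.579, 0.046, -0.055]
ft_force: [0.3, 0.7, -0.5]
width: 43.5
```

Emit:
jog_arm([
  {"dp": [-0.1,-0.3,0],"turn": [0,0,-0.035],"claw": 0.5},
  {"dp": [-0.2,-0.55,0],"turn": [0,0,-0.065],"claw": 0.5},
  {"dp": [-0.22,-0.55,0],"turn": [0,0,-0.1],"claw": 0.5},
  {"dp": [-0.22,-0.55,0],"turn": [0,0,-0.1],"claw": 0.5},
])

```text
t: 29.02
ee_pos: [436.2, -162.3, 237.8]
orientation: [-1.559, 0.296, -0.304]
ft_force: [0.2, 0.4, -0.1]
width: 43.7
```

Run:
```python
from h import *
to(434.5,-167.2,185,-22)
W=cloud(grab('z','scene')); z=W[...,2]
m=(z>118)&(z<172)&(W[...,0]>380)&(W[...,0]<490)&(W[...,1]>-230)&(W[...,1]<-100)
p=W[m];print(len(p), p[(p[:,2]>152)&(p[:,2]<160)].mean(0))
```

```text
t 29.02 tcp [ 436.2 -162.3  237.8] yaw -21.88 down [ 0.003 -0.01  -1.   ] w 43.7 F [ 0.2  0.4 -0.1] q6 0.01
dp [-0.021 -0.061 -0.66 ] turn [ 0.0032  0.0008 -0.0007]
139 [ 435.45950749 -167.26909298  155.24153796]
```

Emit:
jog_arm([
  {"dp": [-0.02,-0.06,-0.2],"turn": [0.003,0.001,0],"claw": 0.5},
  {"dp": [-0.02,-0.06,-0.5],"turn": [0.003,0.001,0],"claw": 0.5},
  {"dp": [-0.02,-0.06,-0.66],"turn": [0.003,0.001,0],"claw": 0.5},
  {"dp": [-0.02,-0.06,-0.66],"turn": [0.003,0.001,0],"claw": 0.5},
  {"dp": [-0.02,-0.06,-0.66],"turn": [0.003,0.001,0],"claw": 0.5},
])

```text
t: 29.48
ee_pos: [434.9, -165.7, 184.6]
orientation: [-1.551, 0.293, -0.29]
ft_force: [-0.1, -0.4, 0.2]
width: 44.0
```

Run:
```python
from h import *
to(434.8,-167.2,118,-22)
d=grab('aa','wrist'); save('aa1',d['img'],(200,100,440,350),3)
```

```text
t 29.48 tcp [ 434.9 -165.7  184.6] yaw -21.28 down [-0.002  0.    -1.   ] w 44.0 F [-0.1 -0.4  0.2] q6 -0.02
dp [-0.001 -0.018 -0.833] turn [-0.0001 -0.0006 -0.004 ]
```

View pics/aa1.png

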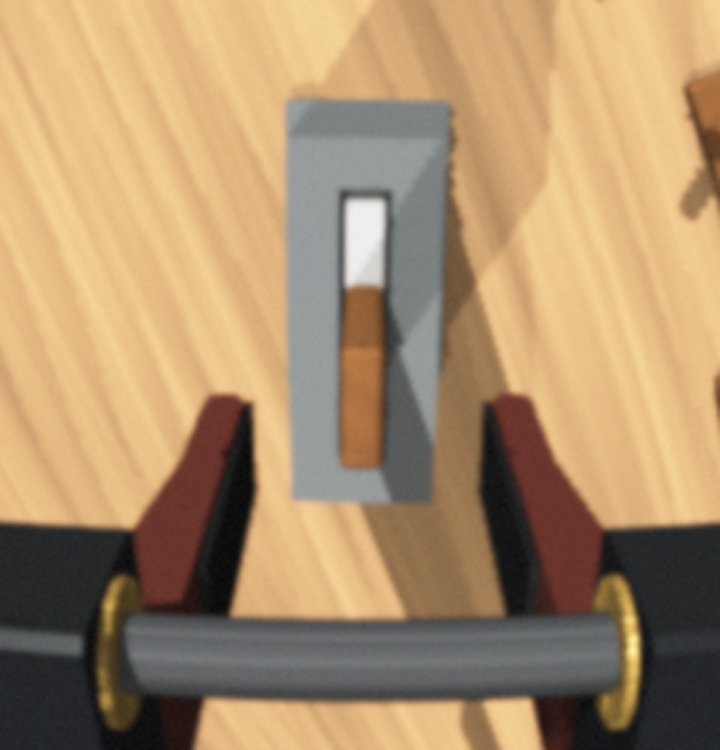

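The wrist view shows the brown wooden tab and white resin plate centred at column 320.5, sitting in the grey mould. I'll descend and grip.

Emit:
jog_arm([
  {"dp": [-0.005,-0.018,-0.3],"turn": [0,0,-0.004],"claw": 0.5},
  {"dp": [-0.005,-0.018,-0.6],"turn": [0,0,-0.004],"claw": 0.5},
  {"dp": [-0.005,-0.018,-0.83],"turn": [0,0,-0.004],"claw": 0.5},
  {"dp": [-0.005,-0.018,-0.83],"turn": [0,0,-0.004],"claw": 0.5},
  {"dp": [-0.005,-0.018,-0.83],"turn": [0,0,-0.004],"claw": 0.2},
  {"dp": [-0.005,-0.018,-0.83],"turn": [0,0,-0.004],"claw": 0},
  {"dp": [-0.005,-0.018,-0.83],"turn": [0,0,-0.004],"claw": 0},
  {"dp": [-0.005,-0.018,-0.83],"turn": [0,0,-0.004],"claw": 0},
  {"dp": [-0.005,-0.018,-0.83],"turn": [0,0,-0.004],"claw": 0},
  {"dp": [-0.005,-0.018,-0.83],"turn": [0,0,-0.004],"claw": 0},
  {"dp": [-0.005,-0.018,-0.83],"turn": [0,0,-0.004],"claw": 0},
  {"dp": [-0.005,-0.018,-0.83],"turn": [0,0,-0.004],"claw": 0},
])

```text
t: 30.53
ee_pos: [434.7, -167.4, 119.6]
orientation: [-1.55, 0.302, -0.301]
ft_force: [-3.3, 1.8, 7.9]
width: 10.1
```

Run:
```python
from h import *
st()
d=grab('ab','scene'); save('ab1',d['img'],(180,60,340,220),4)
```

```text
t 30.53 tcp [ 434.7 -167.4  119.6] yaw -22.05 down [-0.001 -0.    -1.   ] w 10.1 F [-3.3  1.8  7.9] q6 -0.01
```

View pics/ab1.png

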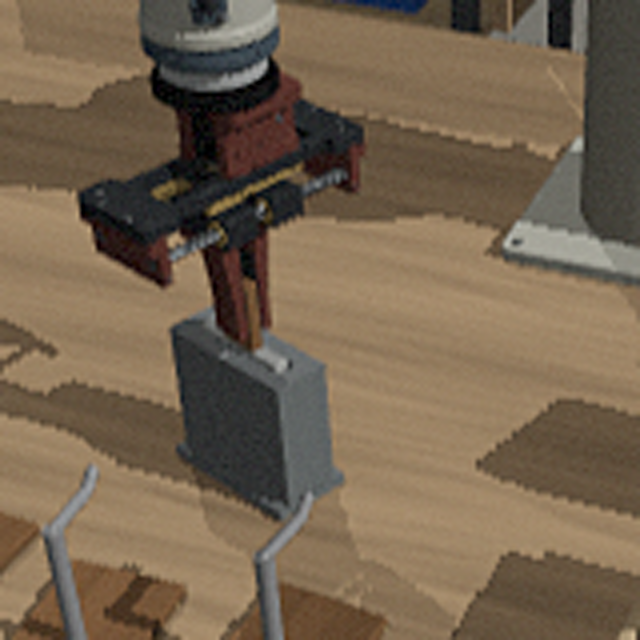

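Emit:
jog_arm([
  {"dp": [0,0,0.06],"turn": [0,0,0],"claw": 0},
  {"dp": [0,0,0.15],"turn": [0,0,0],"claw": 0},
  {"dp": [0,0,0.3],"turn": [0,0,0],"claw": 0},
  {"dp": [0,0,0.45],"turn": [0,0,0],"claw": 0},
  {"dp": [0,0,0.6],"turn": [0,0,0],"claw": 0},
  {"dp": [0,0,0.75],"turn": [0,0,0],"claw": 0},
  {"dp": [0,0,0.9],"turn": [0,0,0],"claw": 0},
  {"dp": [0,0,0.9],"turn": [0,0,0],"claw": 0},
])

```text
t: 31.25
ee_pos: [435.5, -167.7, 193.9]
orientation: [-1.55, 0.301, -0.304]
ft_force: [-2.4, 1.0, 0.0]
width: 9.9
```

Emit:
jog_arm([
  {"dp": [0,0,0.2],"turn": [0,0,0],"claw": 0},
  {"dp": [0,0,0.4],"turn": [0,0,0],"claw": 0},
  {"dp": [0,0,0.6],"turn": [0,0,0],"claw": 0},
  {"dp": [0,0,0.8],"turn": [0,0,0],"claw": 0},
  {"dp": [0,0,0.85],"turn": [0,0,0],"claw": 0},
  {"dp": [0,0,0.85],"turn": [0,0,0],"claw": 0},
])

```text
t: 31.75
ee_pos: [436.1, -168.0, 262.7]
orientation: [-1.551, 0.299, -0.305]
ft_force: [0.7, -0.3, -1.2]
width: 9.6
```

Run:
```python
from h import *
st()
d=grab('ac','scene'); save('ac1',d['img'],(180,20,440,260),3)
rack(grab('ac','top'))
```

```text
t 31.75 tcp [ 436.1 -168.   262.7] yaw -22.05 down [ 0.004 -0.002 -1.   ] w 9.6 F [ 0.7 -0.3 -1.2] q6 -0.01
album y 176.4 x 520.4 sz [ 30.1 109.8] a 87.3 z 107.5
album y 276.0 x 523.2 sz [153.1 111. ] a 87.1 z 107.9
tab y 233.9 x 526.7 sz [ 9.8 28.1] a 87.3 z 157.3
tab y 278.5 x 528.3 sz [11.3 28.6] a 88.6 z 156.3
tab y 318.3 x 526.1 sz [10.9 29.5] a 87.1 z 155.3
wall y 144.9 x 521.1 sz [ 10.5 133.7] a 87.9 z 69.4
```

View pics/ac1.png

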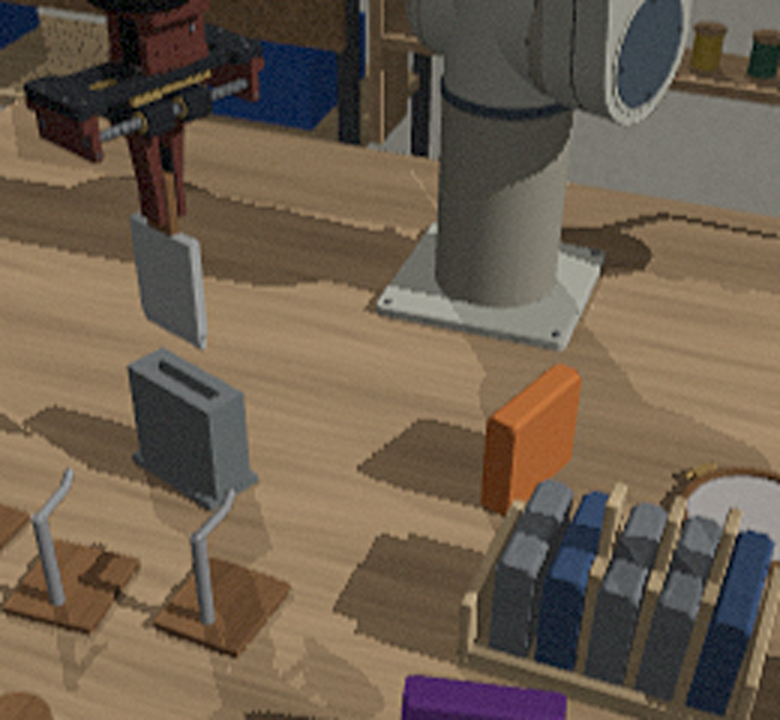

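Emit:
jog_arm([
  {"dp": [0.05,0.2,0],"turn": [0,0,0.03],"claw": 0},
  {"dp": [0.1,0.45,0],"turn": [0,0,0.06],"claw": 0},
  {"dp": [0.15,0.7,0],"turn": [0,0,0.09],"claw": 0},
  {"dp": [0.21,0.9,0],"turn": [0,0,0.12],"claw": 0},
])

```text
t: 32.18
ee_pos: [451.0, -94.3, 259.6]
orientation: [-1.57, 0.004, -0.002]
ft_force: [0.2, 0.5, -1.4]
width: 10.2
```

Emit:
jog_arm([
  {"dp": [0.05,0.2,0],"turn": [0,0,0.03],"claw": 0},
  {"dp": [0.1,0.45,0],"turn": [0,0,0.06],"claw": 0},
  {"dp": [0.15,0.7,0],"turn": [0,0,0.09],"claw": 0},
  {"dp": [0.21,0.9,0],"turn": [0,0,0.12],"claw": 0},
])

```text
t: 32.52
ee_pos: [466.9, -21.1, 258.1]
orientation: [-1.549, -0.294, 0.3]
ft_force: [0.8, -0.8, -1.0]
width: 9.8
```

Emit:
jog_arm([
  {"dp": [0.05,0.2,0],"turn": [0,0,0.03],"claw": 0},
  {"dp": [0.1,0.45,0],"turn": [0,0,0.06],"claw": 0},
  {"dp": [0.15,0.7,0],"turn": [0,0,0.09],"claw": 0},
  {"dp": [0.21,0.9,0],"turn": [0,0,0.12],"claw": 0},
])

```text
t: 32.85
ee_pos: [482.9, 52.1, 256.6]
orientation: [-1.487, -0.589, 0.6]
ft_force: [-0.2, -0.5, -1.1]
width: 10.1
```

Emit:
jog_arm([
  {"dp": [0.05,0.2,0],"turn": [0,0,0.03],"claw": 0},
  {"dp": [0.1,0.45,0],"turn": [0,0,0.06],"claw": 0},
  {"dp": [0.15,0.7,0],"turn": [0,0,0.09],"claw": 0},
  {"dp": [0.21,0.9,0],"turn": [0,0,0.12],"claw": 0},
])

```text
t: 33.18
ee_pos: [499.0, 125.3, 254.9]
orientation: [-1.381, -0.881, 0.895]
ft_force: [0.4, -0.2, -0.5]
width: 10.0
```

Run:
```python
from h import *
to(521.5,195.5,248,87.5)
```

```text
t 33.18 tcp [499.  125.3 254.9] yaw 65.45 down [-0.008 -0.004 -1.   ] w 10.0 F [ 0.4 -0.2 -0.5] q6 -0.92
dp [ 0.281  0.878 -0.087] turn [ 0.0017 -0.0023  0.1225]
```

Emit:
jog_arm([
  {"dp": [0.1,0.3,0],"turn": [0.0017,-0.002,0.035],"claw": 0.0},
  {"dp": [0.2,0.6,-0.05],"turn": [0.0017,-0.002,0.07],"claw": 0.0},
  {"dp": [0.28,0.88,-0.09],"turn": [0.0017,-0.002,0.1],"claw": 0.0},
  {"dp": [0.28,0.88,-0.09],"turn": [0.0017,-0.002,0.122],"claw": 0.0},
  {"dp": [0.28,0.88,-0.09],"turn": [0.0017,-0.002,0.122],"claw": 0.0},
  {"dp": [0.28,0.88,-0.09],"turn": [0.0017,-0.002,0.122],"claw": 0.0},
  {"dp": [0.28,0.88,-0.09],"turn": [0.0017,-0.002,0.122],"claw": 0.0},
])

```text
t: 33.77
ee_pos: [520.8, 195.1, 246.9]
orientation: [-1.23, -1.172, 1.176]
ft_force: [0.6, -0.1, -0.0]
width: 10.1
```

Run:
```python
from h import *
to(521.5,195.5,225,87.5)
d=grab('ad','wrist'); save('ad1',d['img'],(160,100,420,300),3)
d=grab('ad','scene'); save('ad2',d['img'],(330,100,470,270),4)
```

```text
t 33.77 tcp [520.8 195.1 246.9] yaw 87.26 down [-0.002 -0.001 -1.   ] w 10.1 F [ 0.6 -0.1 -0. ] q6 -1.19
dp [ 0.009  0.005 -0.273] turn [ 0.0003 -0.0008  0.0013]
```

View pics/ad1.png

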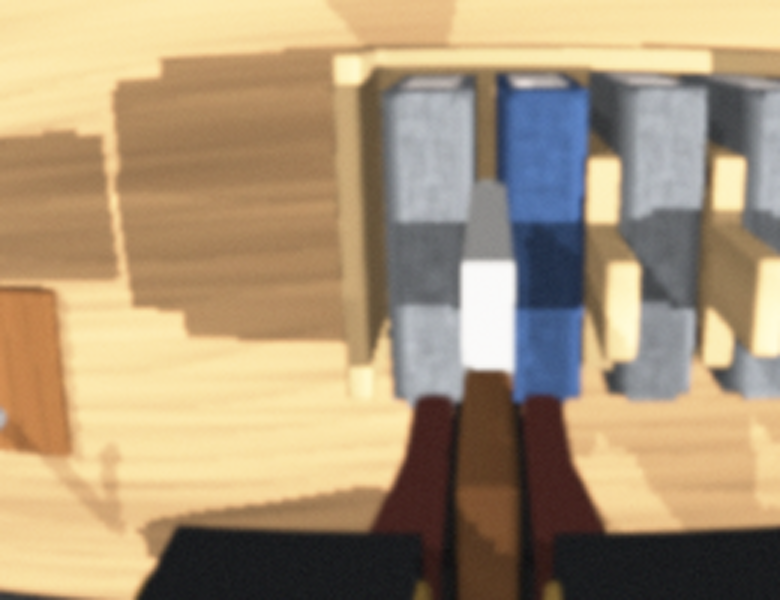

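View pics/ad2.png

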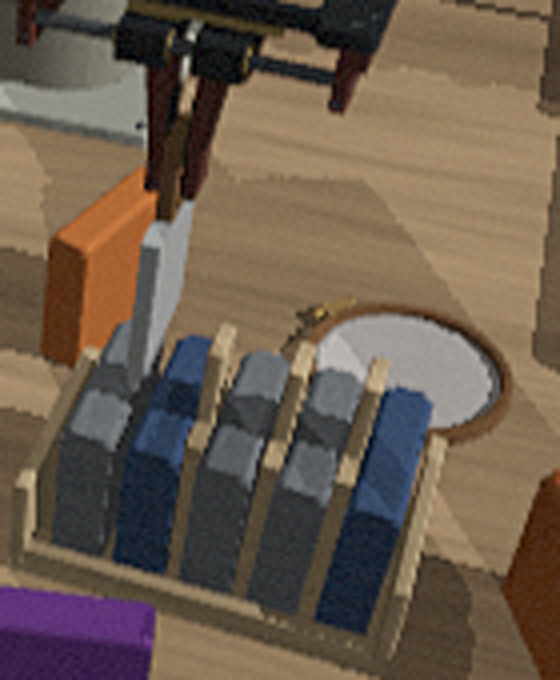

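Emit:
jog_arm([
  {"dp": [0,0.005,-0.15],"turn": [0,0,0.001],"claw": 0.0},
  {"dp": [0,0.005,-0.25],"turn": [0,0,0.001],"claw": 0.0},
  {"dp": [0,0.005,-0.35],"turn": [0,0,0.001],"claw": 0.0},
  {"dp": [0,0.005,-0.45],"turn": [0,0,0.001],"claw": 0.0},
  {"dp": [0,0.005,-0.5],"turn": [0,0,0.001],"claw": 0.0},
  {"dp": [0,0.005,-0.55],"turn": [0,0,0.001],"claw": 0.0},
  {"dp": [0,0.005,-0.62],"turn": [0,0,0.001],"claw": 0.0},
  {"dp": [0,0.005,-0.62],"turn": [0,0,0.001],"claw": 0.0},
])

```text
t: 34.53
ee_pos: [520.8, 195.2, 196.8]
orientation: [-1.229, -1.174, 1.178]
ft_force: [0.4, -0.5, -0.6]
width: 9.8
```

Run:
```python
from h import *
to(521.5,195.5,119.6,87.5)
d=grab('ae','scene'); save('ae2',d['img'],(330,100,470,270),4)
```

```text
t 34.53 tcp [520.8 195.2 196.8] yaw 87.46 down [-0.002 -0.001 -1.   ] w 9.8 F [ 0.4 -0.5 -0.6] q6 -1.19
dp [ 0.009  0.004 -0.965] turn [ 0.0003 -0.0008  0.0002]
```

View pics/ae2.png

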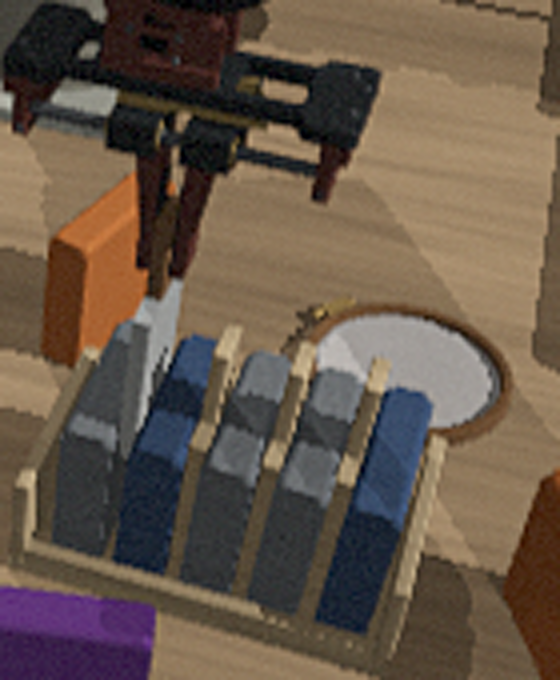

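Emit:
jog_arm([
  {"dp": [0.005,0,-0.1],"turn": [0,-0.0005,0],"claw": 0.0},
  {"dp": [0.005,0,-0.2],"turn": [0,-0.0005,0],"claw": 0.0},
  {"dp": [0.005,0,-0.3],"turn": [0,-0.0005,0],"claw": 0.0},
  {"dp": [0.005,0,-0.4],"turn": [0,-0.0005,0],"claw": 0.0},
  {"dp": [0.005,0,-0.5],"turn": [0,-0.0005,0],"claw": 0.0},
  {"dp": [0.005,0,-0.6],"turn": [0,-0.0005,0],"claw": 0.0},
  {"dp": [0.005,0,-0.7],"turn": [0,-0.0005,0],"claw": 0.0},
  {"dp": [0.005,0,-0.8],"turn": [0,-0.0005,0],"claw": 0.0},
  {"dp": [0.005,0,-0.88],"turn": [0,-0.0005,0],"claw": 0.0},
  {"dp": [0.005,0,-0.92],"turn": [0,-0.0005,0],"claw": 0.0},
  {"dp": [0.005,0,-0.92],"turn": [0,-0.0005,0],"claw": 0.0},
])

```text
t: 35.5
ee_pos: [520.7, 195.0, 122.5]
orientation: [-1.229, -1.174, 1.179]
ft_force: [-0.4, -4.7, -1.7]
width: 9.8
```

Emit:
jog_arm([
  {"dp": [0,0,-0.03],"turn": [0,0,0],"claw": 0.0},
  {"dp": [0,0,-0.04],"turn": [0,0,0],"claw": 0.0},
])

```text
t: 35.67
ee_pos: [520.9, 195.2, 119.7]
orientation: [-1.229, -1.174, 1.178]
ft_force: [-2.5, -3.9, 9.3]
width: 9.9
```

Run:
```python
from h import *
st()
d=grab('af','scene'); save('af2',d['img'],(330,100,470,270),4)
```

```text
t 35.67 tcp [520.9 195.2 119.7] yaw 87.45 down [-0.002 -0.001 -1.   ] w 9.9 F [-2.5 -3.9  9.3] q6 -1.19
```

View pics/af2.png

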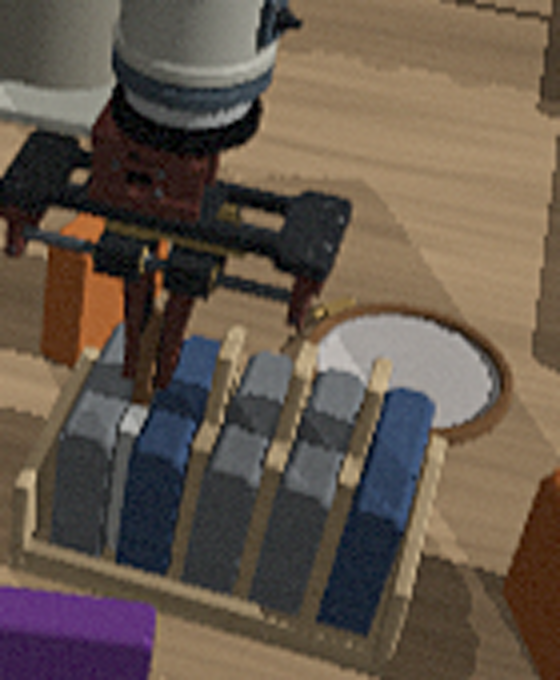

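Emit:
jog_arm([
  {"dp": [0,0,-0.01],"turn": [0,0,0],"claw": 0},
  {"dp": [0,0,0],"turn": [0,0,0],"claw": 0.3},
  {"dp": [0,0,0.01],"turn": [0,0,0],"claw": 0.3},
  {"dp": [0,0,0.01],"turn": [0,0,0],"claw": 0.3},
  {"dp": [0,0,0.01],"turn": [0,0,0],"claw": 0.3},
  {"dp": [0,0,0.2],"turn": [0,0,0],"claw": 0.3},
  {"dp": [0,0,0.5],"turn": [0,0,0],"claw": 0.3},
  {"dp": [0,0,0.9],"turn": [0,0,0],"claw": 0.3},
  {"dp": [0,0,0.95],"turn": [0,0,0],"claw": 0.3},
])

```text
t: 36.47
ee_pos: [523.5, 196.4, 200.4]
orientation: [-1.232, -1.181, 1.173]
ft_force: [1.3, 0.1, -0.5]
width: 26.2
```

Emit:
jog_arm([
  {"dp": [0,-0.3,0.3],"turn": [0,0,-0.035],"claw": 0.3},
  {"dp": [0,-0.6,0.6],"turn": [0,0,-0.065],"claw": 0.3},
  {"dp": [0,-0.92,0.6],"turn": [0,0,-0.1],"claw": 0.3},
])

```text
t: 36.72
ee_pos: [526.0, 123.2, 252.8]
orientation: [-1.365, -0.949, 0.93]
ft_force: [1.3, -0.6, 1.4]
width: 26.3
```

Emit:
jog_arm([
  {"dp": [-0.1,-0.3,0],"turn": [0,0,-0.035],"claw": 0.3},
  {"dp": [-0.2,-0.6,0],"turn": [0,0,-0.065],"claw": 0.3},
  {"dp": [-0.2,-0.92,0],"turn": [0,0,-0.1],"claw": 0.3},
])

```text
t: 36.97
ee_pos: [508.9, 49.0, 252.8]
orientation: [-1.464, -0.705, 0.687]
ft_force: [-0.7, 0.4, 0.3]
width: 26.4
```

Emit:
jog_arm([
  {"dp": [-0.1,-0.3,0],"turn": [0,0,0],"claw": 0.3},
  {"dp": [-0.2,-0.6,0],"turn": [0,0,0],"claw": 0.3},
  {"dp": [-0.2,-0.92,0],"turn": [0,0,0],"claw": 0.3},
  {"dp": [-0.2,-0.92,0],"turn": [0,0,0],"claw": 0.3},
  {"dp": [-0.2,-0.92,0],"turn": [0,0,0],"claw": 0.3},
  {"dp": [-0.2,-0.92,0],"turn": [0,0,0],"claw": 0.3},
])

```text
t: 37.47
ee_pos: [493.1, -24.2, 252.7]
orientation: [-1.463, -0.704, 0.686]
ft_force: [-0.9, 0.2, -0.4]
width: 26.3
```

Run:
```python
from h import *
st()
d=grab('ag','top'); rack(d); save('ag1',d['img'],(190,160,310,250),6); d=grab('ag','scene'); save('ag2',d['img'],(320,160,460,280),5)
W=cloud(d); z=W[...,2]
m=(W[...,0]>450)&(W[...,0]<600)&(W[...,1]>150)&(W[...,1]<355)&(z>120)&(z<170)
n,l,s,c=cv2.connectedComponentsWithStats(m.astype(np.uint8))
for i in range(1,n):
    if s[i,4]<15: continue
    p=W[l==i]; print('tab scene',c[i].round(),'zmax',np.percentile(p[:,2],97).round(1),'lo',p[p[:,2]<130].mean(0).round(1),'hi',p[p[:,2]>148].mean(0).round(1),'xr',p[:,0].min().round(1),p[:,0].max().round(1))
```

```text
t 37.47 tcp [493.1 -24.2 252.7] yaw 50.98 down [ 0.013 -0.001 -1.   ] w 26.3 F [-0.9  0.2 -0.4] q6 -0.96
album y 255.7 x 522.9 sz [190.4 111.3] a 88.0 z 107.7
tab y 195.4 x 525.6 sz [10.2 28.1] a 87.5 z 157.0
tab y 235.4 x 526.9 sz [28. 11.] a 1.3 z 156.8
tab y 275.4 x 527.8 sz [10.8 27.7] a 87.7 z 155.8
tab y 315.2 x 526.0 sz [10.6 29.6] a 87.6 z 155.9
wall y 145.0 x 521.1 sz [ 10. 134.] a 87.7 z 69.3
wall y 360.8 x 552.0 sz [10.  86.5] a 86.0 z 70.2
tab scene [367. 187.] zmax 157.2 lo [534.2 196.  124.3] hi [528.5 195.4 154.1] xr 509.5 541.1
tab scene [385. 191.] zmax 157.3 lo [535.5 236.2 124.7] hi [529.5 235.6 154.5] xr 512.8 542.8
tab scene [402. 196.] zmax 157.2 lo [539.5 275.  124.4] hi [529.8 275.4 154.9] xr 510.5 543.3
tab scene [421. 199.] zmax 157.4 lo [538.3 314.8 126.1] hi [528.9 315.1 154.9] xr 511.5 542.3
```

View pics/ag1.png

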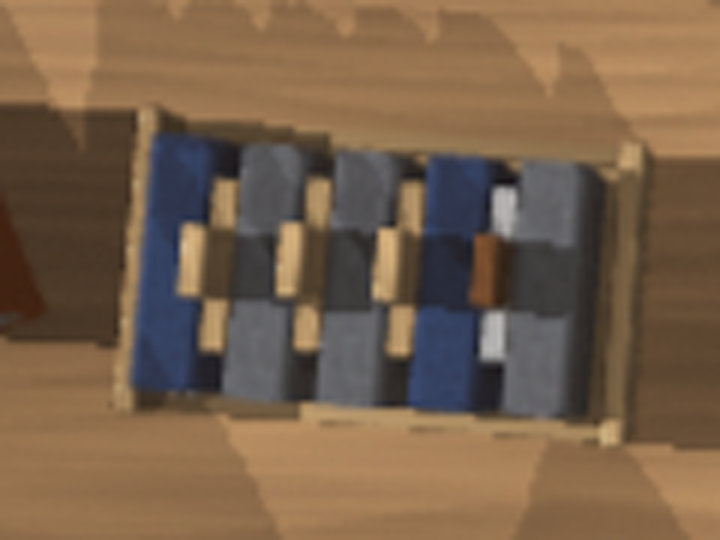

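View pics/ag2.png

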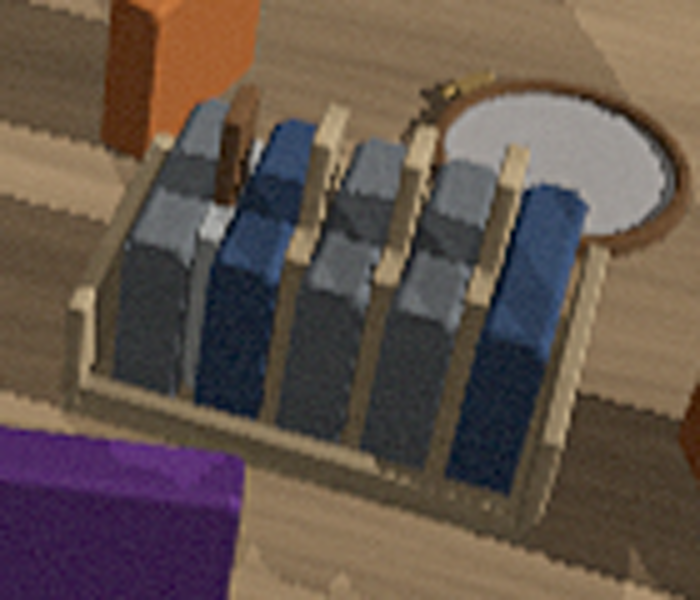

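View pics/ag_scene.png

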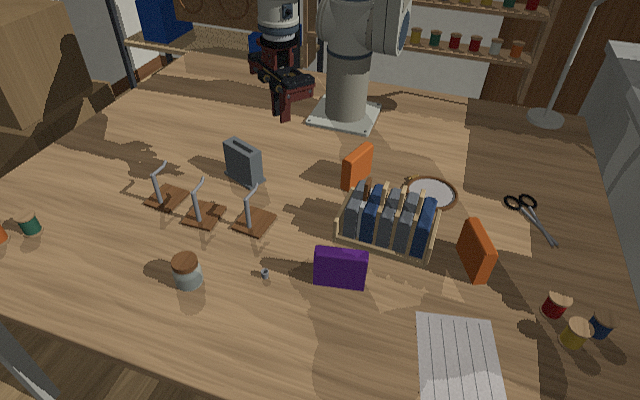

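All four boards stand with their tab tops at about 157 mm (158 expected), spaced about 40 mm apart and upright. The bystanders and look-alikes haven't moved, so I'll hand in.

Run:
```python
from h import *
print(ctrl.close_job())
```

```text
the job is handed in; nothing more can be done
None
```

The job is done and handed in. All three plywood boards came off their hooks and the cast board came out of its mould. Each stands in its own gap between two albums, so all four inner gaps are used.

**Last checks (top and scene cameras, before hand-in):**
- **On the floor:** every tab top reads about 157 mm; a board on the rack floor should read 158. Each board was lowered until the arm felt the floor, at about 7–14 N.
- **Upright:** the top and bottom of each tab agree in y to within 0.7 mm, and the boards are about 40 mm apart.
- **Centred:** the top camera put the tabs 2–4 mm towards +x of the rack's centre line, and the scene camera put them a few millimetres further. The camera calibration is only good to about 2 mm, so I left them as they were.
- **Surroundings:** all five albums are standing. In the last picture the hoop, thimble, jar and orange and purple look-alikes look unmoved, though I didn't measure them. The mould had not been knocked aside when I checked it before gripping the cast board.

No check failed. The clock read 37.5 s of the 210 s allowed.

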